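# Find the true rotor on the knife edge

### The job

Only one of these three rotors is properly balanced. Try them on the knife edge of the balancing stand, and leave the true one sitting level on the edge by itself; lay the two that are off-centre flat in the black reject tray. Set every rotor down gently, never drop it. Leave the other things on the table where they are.

Things in the scene. Friction and masses are not known exactly. Their poses are not given: they have to be found in the camera images.
- rotor_a: first of three rotors that look alike: bar 164 mm long, plywood arms 28 mm wide, 19 to 25 mm up; grey hub; a closed square pod (34 x 34, 25 mm high) 65 mm either side of the middle; a pod may hide a wrong weight. Origin: middle of the underside (pod bottoms); x along the bar, y across, z up. Mass 0.11 to 0.16 kg
- rotor_b: second rotor, looks the same. Its hub (as on all three) bears a flat-sided boss to grip, 22 mm (x) by 28 mm (y), top 76 mm above the origin. Grip the boss across y, fingertips at least 38 mm above the origin to clear the knife edge
- rotor_c: third rotor, looks the same. Under the hub (as on all three) a 90 degree V notch runs along y, open below: mouth 28 mm wide, 20 mm above the origin, apex 34 mm above the origin. It hangs by this notch on the knife edge
- stand: balancing stand, fixed: grey base plate 210 x 90 mm, origin at the centre of its underside, x along its length, y along the knife edge. A thin upright in the middle carries the edge. Black rubber rest pads (40 x 50 mm, top 20 mm high) are centred 80 mm either side. A rotor goes on with its bar along the stand's x, either way round; seated, its origin is 37 mm above the stand's
- edge_mid (a point): middle of the knife edge, on its top, 70 mm above the stand's origin. Seated rotors have their centre of mass below the edge: a true one stays level (within about 5 degrees); an off-centre one, let go, tips about 12 degrees within a second until a pod rests on a rubber pad, and can be lifted off by its boss
- tray: reject tray, fixed: black open plastic tray 220 mm (x) by 190 mm (y), walls 5 mm thick and 30 mm high, floor 5 mm thick; origin at the centre of its underside. Two rotors fit flat side by side along its x, 40 mm either side of its middle. Set rotors down in it: a fall of over 12 mm counts as dropped
- mug: bystander: white mug 90 mm high, origin under its centre
- tape_roll: bystander: roll of tape 100 mm across, 25 mm high, origin under its centre
- screwdriver: bystander: screwdriver lying down, origin under its middle
- mouse: bystander: black computer mouse 105 mm long, origin under its centre
- sanding_block: bystander: cork sanding block 70 x 35 x 28 mm, origin under its centre
- knife_edge: the knife edge, a round-nosed steel bar (radius 2 mm) 60 mm long, part of the stand (same origin and axes); delicate: lower the rotors onto it gently, it must not be pressed or struck with more than 60 N
Not all that is in view belongs to the job. Leave any green look-alike of the rotor_a alone.

How it is judged:
By the outcome, as a careful person would: the job done as asked, in the order asked, and still so for the second after the job is handed in, with the robot touching nothing.
It also fails if it takes over 72 s, if anything falls off the work surface, if the arm or the gripper's body presses on something with over 40 N, if the wrist force passes 120 N, or if a joint passes its speed limit or range.

### The arm

A 6-joint arm with a two-finger parallel gripper is mounted at the origin on the work surface. World frame = base frame: x ahead of the robot, y to its left, z up, the work surface at z = 0. Lengths are in mm, angles in rad, forces in N, time in s.
With the tool pointing down it reaches from about 275 to 1000 mm from the base axis. Payload 8.4 kg.
Tool frame: the origin (TCP) lies on the mounting face of the last link; the fingertips stand 173 mm ahead of it and the grasp point (between the pads) lies 155 mm ahead of it; z points along the fingers, y is the direction in which the jaws open and shut (so a half turn about z gives the same grasp; the last joint's range is limited). The gripper opens to 85 mm and grips with 20 to 120 N. Pads are 22 mm wide; open, the fingers measure 114 mm over their backs; the gripper's body (76 mm by 85 mm) begins 54 mm behind the grasp point. The pads swing forward as they close: fully open they stand 13 mm farther back than shut.
Start: joints at [1.181, 0.353, 1.633, -0, 1.155, -0.002], TCP at [236.345, 578.594, 404.681] pointing down, gripper open.
Joint ranges: [-2.63, 2.63], [-0.92, 2.1], [0.06, 2.66], [-1.3, 4.44], [0, 2.69], [-3.02, 3.02]. Speed limits (rad/s): [2.22, 2.22, 2.79, 3.14, 3.14, 3.14].

### API

Orientations are given as [roll, pitch, yaw] about the fixed x, y, z axes, in that order (R = Rz(yaw) Ry(pitch) Rx(roll)).
In Python, from rig import readout, imaging, ticket gives the robot as it stands.
- The arm moves only by the tool step_arm, never from a script. Its argument "deltas" is a list of rows, each an object with "translation": the shift along the tool's x, y, z in cm, a list of three; "rot": the turn, a rotation vector about the tool's x, y, z in rad, a list of three. In form: [{"translation": [x, y, z], "rot": [rx, ry, rz]}, ...]. A call has 1 to 8 rows; each row is the pose to reach, as a shift and turn from the pose commanded when the call began, along the tool's axes at that moment; what a row does not reach only later rows make up. A row lasts 1/8 s, in which the tool goes at most 62.5 mm and 10.7 degrees, less where a joint would pass 70% of its speed; a pose out of reach is approached as far as the arm can. A call with a gripper value outside its range is refused whole. "grip" is the closure in counts, from 0 (fully open) to 255 (shut), set as the call begins (left out, the last holds). The fingers move at their own pace and stop on an object; "squeeze" is the grip in N (left out, the last holds). Time passes only in rows, so rows that repeat a pose let the fingers close. It gives the time, the measured TCP pose, the force and the opening at its end, in the units of the state.
- readout.sense(): the state, without advancing time (a new reading comes with each control period).
- imaging.grab_frame(name): name is "scene" or "top" or "wrist"; returns a dict with "image" (480x640x3 uint8, red, green, blue), "camera_matrix" (3x3 intrinsics, pixels), "world_to_cam" (4x4, takes a point from world to camera coordinates). Camera axes: x right, y up, looking along -z (the intrinsics and any distortion apply to the point x, -y, -z); pixel columns grow to the right and rows downward; lengths in mm; the calibration is good to about 2 mm. A picture is of the moment at which its call begins. There is no depth.
- ticket.sign_off(): hands the job in, once; it reports no verdict.
The state is a dict: "clock": time; "qpos": joint angles; "qvel": joint speeds; "joint_efforts": joint torques, N m; "eef_pos": TCP position; "tcp_rot": TCP orientation; "contact_force": force on the tool from outside, world axes, zero at the start; "wrist_torque": the same for the moment, N m; "opening": opening from 0.0 (shut) to 1.0 (fully open).
Only numpy, scipy, OpenCV 4.12 (cv2) and the standard library are available. Lean on these libraries where they do the work, as an engineer would, in place of code of your own. Each camera call takes 0.05 s, during which the arm holds its last target.

## Working session

There is one attempt and no reset: what is moved stays moved. The work goes in short steps, Python scripts to look and compute and a tool call to move; the robot and the scene stay as the last step left them, time stands still between calls to the robot, and variables do not carry over. Pictures are saved under pics/ and viewed, and the job is handed in when it is done.

Besides the shell and the picture viewer there is one more tool, called by a JSON object that holds its "name" and its "arguments". step_arm: Moves the arm, as the interface text tells. Its arguments: {"type":"object","properties":{"deltas":{"type":"array","items":{"type":"object","properties":{"translation":{"type":"array","items":{"type":"number"}},"rot":{"type":"array","items":{"type":"number"}}}}},"grip":{"type":"number"},"squeeze":{"type":"number"}},"required":["deltas"]}

```bash
ls; mkdir -p pics; python3 - <<'E'
from rig import readout, imaging
import cv2
print(readout.sense())
for n in ("scene","top","wrist"):
    f=imaging.grab_frame(n); cv2.imwrite(f"pics/{n}0.png",f["image"][:,:,::-1]); print(n,f["camera_matrix"],f["world_to_cam"],[k for k in f])
E
```

```text
pics
{'clock': 0.0, 'qpos': array([ 1.18061374e+00,  3.53631731e-01,  1.63415190e+00, -1.97640926e-05,
        1.15522323e+00, -2.39129101e-03]), 'qvel': array([-4.08056027e-05,  7.96880622e-05,  1.03720070e-03, -1.81894904e-03,
        1.11402918e-03, -1.41215337e-04]), 'joint_efforts': array([-2.83337533e-03, -6.05227804e+01, -3.42066443e+01,  7.06062963e-06,
        9.32101335e-03,  8.14049116e-06]), 'eef_pos': array([236.24367845, 578.36266851, 403.96417289]), 'tcp_rot': array([-3.14017840e+00,  1.46887368e-05,  2.75380936e+00]), 'contact_force': array([ 0.1385128 ,  0.01639773, -0.22153843]), 'wrist_torque': array([-0.00664837,  0.0009421 ,  0.03768964]), 'opening': 1.0019347651578323}
scene [[496.61032008   0.         319.84311599]
 [  0.         496.61032008 230.31564253]
 [  0.           0.           1.        ]] [[-6.80562509e-01  7.32673192e-01 -4.96643335e-03  3.83777545e+02]
 [-5.14862199e-01 -4.73398444e-01  7.14710311e-01  1.81413928e+02]
 [ 5.21297983e-01  4.88962071e-01  6.99402964e-01 -1.61360457e+03]
 [ 0.00000000e+00  0.00000000e+00  0.00000000e+00  1.00000000e+00]
[... 232 characters left out ...]
81524e+01]
 [ 9.84121394e-01 -1.17196837e-02  1.77109374e-01 -5.14561646e+02]
 [-1.77251776e-01 -1.24879598e-02  9.84086307e-01 -1.46274162e+03]
 [ 0.00000000e+00  0.00000000e+00  0.00000000e+00  1.00000000e+00]] ['image', 'camera_matrix', 'world_to_cam']
wrist [[430.41217175   0.         319.783441  ]
 [  0.         430.41217175 241.11184456]
 [  0.           0.           1.        ]] [[ 3.77202062e-01  9.26130262e-01 -1.15826905e-03 -6.24760839e+02]
 [-8.76302545e-01  3.56502555e-01 -3.24036692e-01  4.25281688e+01]
 [-2.99687261e-01  1.23242303e-01  9.46043805e-01 -3.79597054e+02]
 [ 0.00000000e+00  0.00000000e+00  0.00000000e+00  1.00000000e+00]] ['image', 'camera_matrix', 'world_to_cam']
```

View pics/scene0.png

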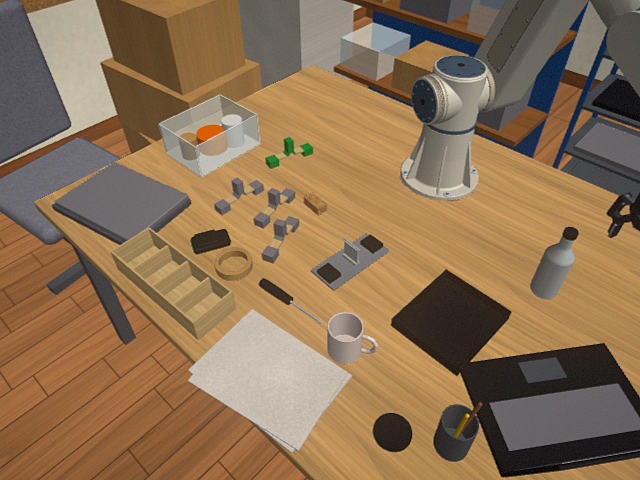

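View pics/top0.png

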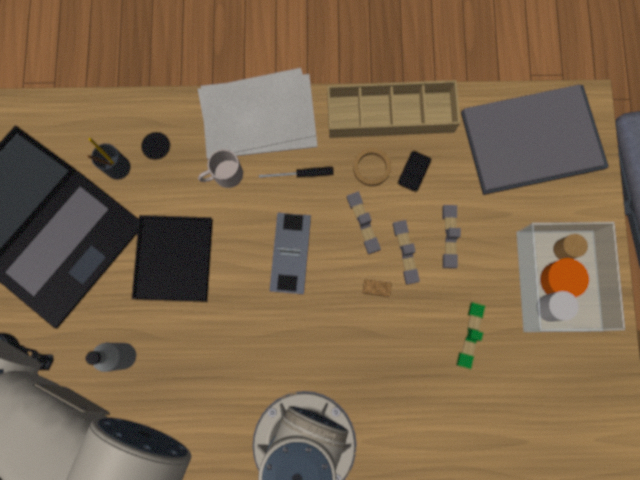

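View pics/wrist0.png

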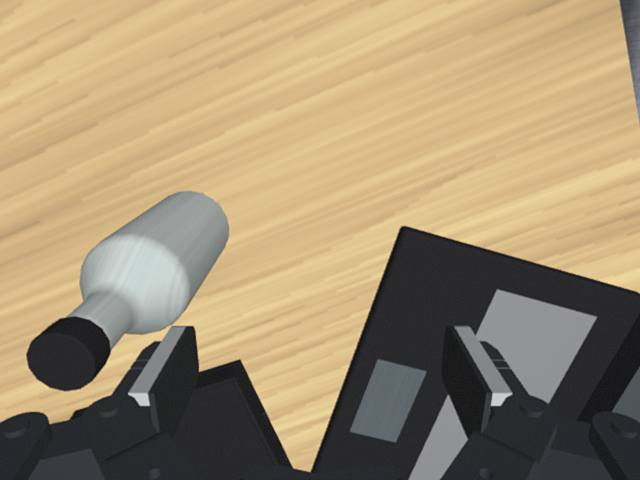

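```bash
cat > h.py <<'E'
import numpy as np, cv2, json
def save(n,img,crop=None,s=1):
    if crop: x0,y0,x1,y1=crop; img=img[y0:y1,x0:x1]
    cv2.imwrite(f"pics/{n}.png",cv2.resize(img,None,fx=s,fy=s,interpolation=cv2.INTER_CUBIC)[:,:,::-1])
def P(f):
    D=np.diag([1,-1,-1.]); return f["camera_matrix"]@D@f["world_to_cam"][:3]
def ray(f,uv):
    M=f["world_to_cam"];R=M[:3,:3];c=-R.T@M[:3,3]
    d=np.linalg.inv(f["camera_matrix"])@np.array([uv[0],uv[1],1]); d=R.T@(d*[1,-1,-1]); return c,d
def plane(f,uv,z):
    c,d=ray(f,uv); return c+d*(z-c[2])/d[2]
def tri(obs):
    A=[];b=[];
    A=np.zeros((3,3));b=np.zeros(3);L=[]
    for f,uv in obs:
        c,d=ray(f,uv);d=d/np.linalg.norm(d);Q=np.eye(3)-np.outer(d,d);A+=Q;b+=Q@c;L.append((c,d))
    p=np.linalg.solve(A,b); res=[np.linalg.norm((np.eye(3)-np.outer(d,d))@(p-c)) for c,d in L]
    return p,res
def proj(f,X):
    q=P(f)@np.r_[X,1]; return q[:2]/q[2]
E
python3 - <<'E'
from h import *
t=cv2.imread("pics/top0.png")[:,:,::-1];s=cv2.imread("pics/scene0.png")[:,:,::-1]
save("topc",t,(340,180,490,290),5); save("topd",t,(120,200,330,310),3.8); save("scc",s,(200,170,400,300),4); save("scd",s,(300,220,520,380),3.6)
E
```

```text
(no output)
```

View pics/topc.png

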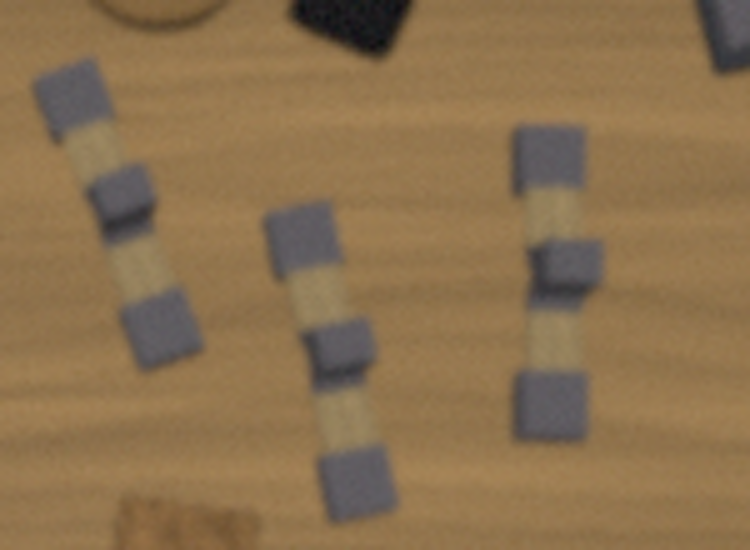

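View pics/topd.png

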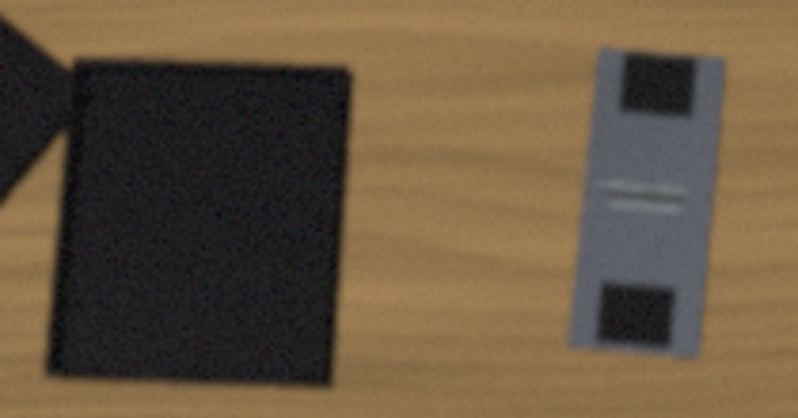

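View pics/scc.png

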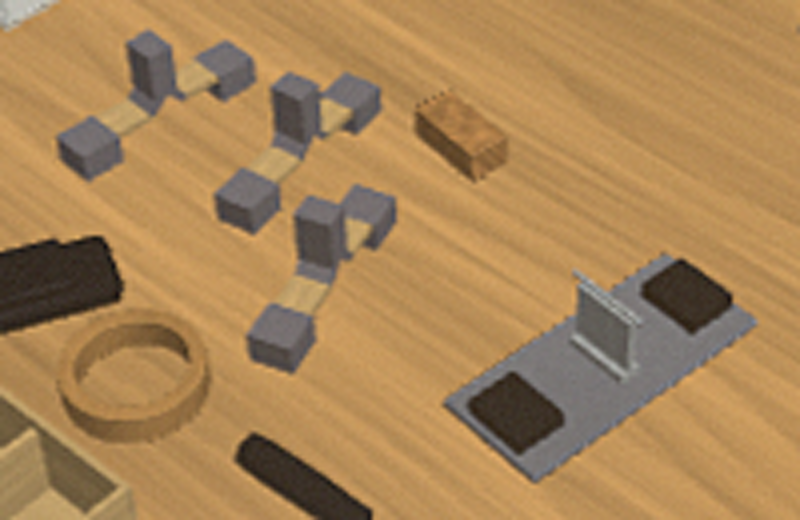

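View pics/scd.png

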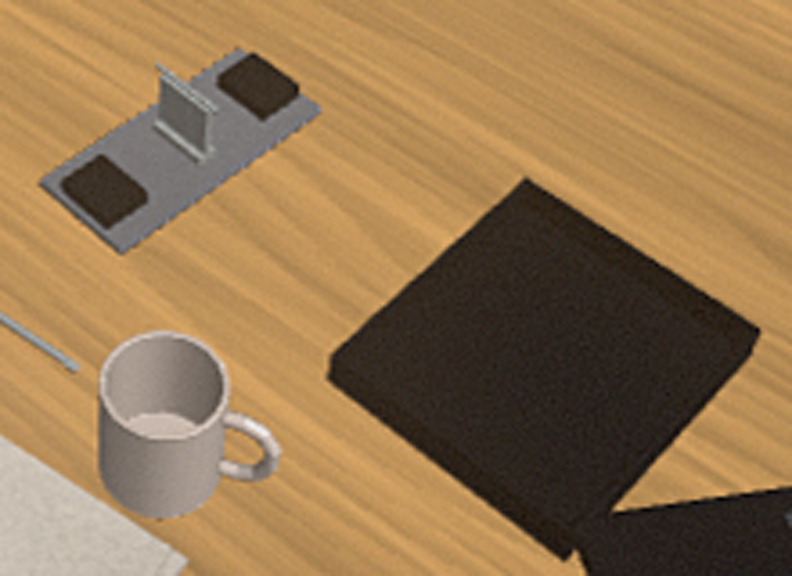

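```bash
cat >> h.py <<'E'
def loadf(n,idx):
    return dict(np.load(f"{n}{idx}.npz"))
E
python3 - <<'E'
from h import *
from rig import imaging
F={}
for n in("top","scene"):
    f=imaging.grab_frame(n); np.savez(f"{n}0.npz",**f); F[n]=f
T,S=F["top"],F["scene"]
tc=lambda x,y:((x-2)/5+340,(y-2)/5+180); sc=lambda x,y:((x-1.5)/4+200,(y-1.5)/4+170)
td=lambda x,y:((x-1.4)/3.8+120,(y-1.4)/3.8+200); sd=lambda x,y:((x-1.3)/3.6+300,(y-1.3)/3.6+220)
boss={1:((128,190),(320,212)),2:((345,343),(296,88)),3:((572,262),(150,46))}
pods={1:((75,97),(163,330)),2:((303,240),(358,485)),3:((550,155),(552,405))}
for k in pods:
    p=[plane(T,tc(*q),25) for q in pods[k]]; d=p[0]-p[1]
    b,r=tri([(T,tc(*boss[k][0])),(S,sc(*boss[k][1]))])
    print(k,(p[0]+p[1])/2,np.linalg.norm(d),np.degrees(np.arctan2(d[1],d[0])),'boss',b,r)
print('edge',tri([(T,td(643,190)),(S,sc(608,297))]))
for q in((600,48),(725,60),(570,348),(700,358)): print('base',plane(T,td(*q),4))
for a,b in(((658,85),(515,410)),((637,315),(687,293))): print('pad',tri([(T,td(*a)),(S,sc(*b))]))
for q,s in(((75,62),(568,555)),((350,70),(330,362)),((330,383),(527,180)),((47,377),(760,332))):
  print('tray',plane(T,td(*q),30),tri([(T,td(*q)),(S,sd(*s))]))
E
```

```text
1 [ 556.57075072 -155.83981362   25.        ] 131.48146435856438 19.035607122511347 boss [ 557.28551147 -156.5139768    73.50399892] [np.float64(1.3595361493745257), np.float64(1.3595361493745077)]
2 [ 476.93827271 -262.91917784   25.        ] 130.11342985117798 10.498533492239593 boss [ 478.25655432 -263.24158462   73.679045  ] [np.float64(0.7977854413030807), np.float64(0.7977854413029682)]
3 [ 518.77873026 -378.35181666   25.        ] 131.48482779702047 -2.352818921907278 boss [ 518.18902794 -378.43186761   73.66070973] [np.float64(0.5031714635985587), np.float64(0.5031714635985056)]
edge (array([479.81645997,  35.72533146,  65.84128787]), [np.float64(0.1144171763763127), np.float64(0.11441717637644498)])
base [590.38489525  69.4322903    4.        ]
base [580.73223277 -17.75198203   4.        ]
base [381.31658656  89.33113508   4.        ]
base [373.5791168    0.75054847   4.        ]
pad (array([561.09159928,  28.14473705,  16.32074452]), [np.float64(0.19672091034085312), np.float64(0.1967209103408905)])
pad (array([401.88008365,  43.25433145,  15.85261124]), [np.float64(0.46936126346220125), np.float64(0.46936126346220625)])
tray [579.20764418 428.60215066  30.        ] (array([583.78462069, 432.60613379,  12.83716592]), [np.float64(1.6906384964220296), np.float64(1.6906384964220602)])
tray [571.23430408 238.90087473  30.        ] (array([573.43731947, 241.12960967,  19.38335751]), [np.float64(0.1731251063104288), np.float64(0.17312510631033293)])
tray [357.31758384 247.49619721  30.        ] (array([356.39551364, 250.34934871,  26.38037227]), [np.float64(2.4096970141239886), np.float64(2.4096970141239553)])
tray [363.2987781  437.86847937  30.        ] (array([363.66928108, 439.3402103 ,  25.42291657]), [np.float64(0.03520962884934482), np.float64(0.035209628849367965)])
```

```bash
cat >> h.py <<'E'
from scipy.spatial.transform import Rotation as Ro
def go(*ts, cur=None):
    """targets (x,y,z,yawdeg): print delta from current measured pose, tool axes, cm/rad"""
    from rig import readout
    s=readout.sense(); p=np.array(s["eef_pos"]);R=Ro.from_euler("xyz",s["tcp_rot"])
    print("t",round(s["clock"],2),"p",p.round(1),"rpy",np.degrees(s["tcp_rot"]).round(2),"op",round(s["opening"],3),"F",s["contact_force"].round(1), "q",s["qpos"].round(2))
    for t in ts:
        Rt=Ro.from_euler("xyz",[np.pi,0,np.radians(t[3])])
        print(t,"->",(R.inv().apply(np.array(t[:3])-p)/10).round(2).tolist(),(R.inv()*Rt).as_rotvec().round(3).tolist())
E
python3 - <<'E'
from h import *
go((557,-156,330,199),(400,200,400,180))
E
```

```text
t 0.25 p [236.3 578.5 404.3] rpy [-179.96   -0.    157.78] op 1.0 F [-0.5 -0.9 -0.7] q [ 1.18  0.35  1.63  0.    1.16 -0.  ]
(557, -156, 330, 199) -> [-57.46, -55.86, 7.47] [-0.001, -0.0, -0.719]
(400, 200, 400, 180) -> [-29.47, -28.85, 0.45] [-0.001, -0.0, -0.388]
```

{"name": "step_arm", "arguments": {"deltas": [{"translation": [-7, -7, 0], "rot": [0, 0, -0.09]}, {"translation": [-18, -17.5, 1], "rot": [0, 0, -0.22]}, {"translation": [-30, -29, 2], "rot": [0, 0, -0.36]}, {"translation": [-42, -41, 4], "rot": [0, 0, -0.54]}, {"translation": [-57.5, -55.9, 7.4], "rot": [0, 0, -0.719]}, {"translation": [-57.5, -55.9, 7.4], "rot": [0, 0, -0.719]}, {"translation": [-57.5, -55.9, 7.4], "rot": [0, 0, -0.719]}, {"translation": [-57.5, -55.9, 7.4], "rot": [0, 0, -0.719]}], "grip": 80, "squeeze": 50}}

```text
clock: 1.25
eef_pos: [432.0, 130.2, 366.0]
tcp_rot: [3.142, 0.001, -2.81]
contact_force: [0.2, 0.7, 0.3]
opening: 0.684
```

```bash
python3 - <<'E'
from h import *
go((557,-156,330,199))
E
```

```text
t 1.25 p [432.  130.2 366. ] rpy [ 1.8000e+02  5.0000e-02 -1.6101e+02] op 0.684 F [0.2 0.7 0.3] q [ 0.29  0.13  2.03  0.    0.98 -1.61]
(557, -156, 330, 199) -> [-2.5, -31.13, 3.6] [0.0, 0.001, -0.0]
```

{"name": "step_arm", "arguments": {"deltas": [{"translation": [-2.5, -31.1, 3.6], "rot": [0, 0, 0]}, {"translation": [-2.5, -31.1, 3.6], "rot": [0, 0, 0]}, {"translation": [-2.5, -31.1, 3.6], "rot": [0, 0, 0]}, {"translation": [-2.5, -31.1, 3.6], "rot": [0, 0, 0]}, {"translation": [-2.5, -31.1, 3.6], "rot": [0, 0, 0]}, {"translation": [-2.5, -31.1, 3.6], "rot": [0, 0, 0]}, {"translation": [-2.5, -31.1, 3.6], "rot": [0, 0, 0]}, {"translation": [-2.5, -31.1, 3.6], "rot": [0, 0, 0]}]}}

```text
clock: 2.25
eef_pos: [555.9, -152.8, 330.0]
tcp_rot: [3.141, -0.0, -2.809]
contact_force: [-0.5, 0.2, -0.2]
opening: 0.69
```

```bash
python3 - <<'E'
from h import *
from rig import imaging
go((557,-156,330,199))
f=imaging.grab_frame("wrist");np.savez("w1.npz",**f)
save("w1",f["image"])
for X in((557,-156,76),(478,-263,76)): print(proj(f,X))
E
```

```text
t 2.25 p [ 555.9 -152.8  330. ] rpy [ 1.7998e+02 -2.0000e-02 -1.6096e+02] op 0.69 F [-0.5  0.2 -0.2] q [-0.27  0.36  1.81  0.    0.97 -2.17]
(557, -156, 330, 199) -> [0.0, -0.34, 0.0] [0.0, -0.0, 0.001]
[312.97231712 253.3648303 ]
[151.07589759  34.06594767]
```

View pics/w1.png

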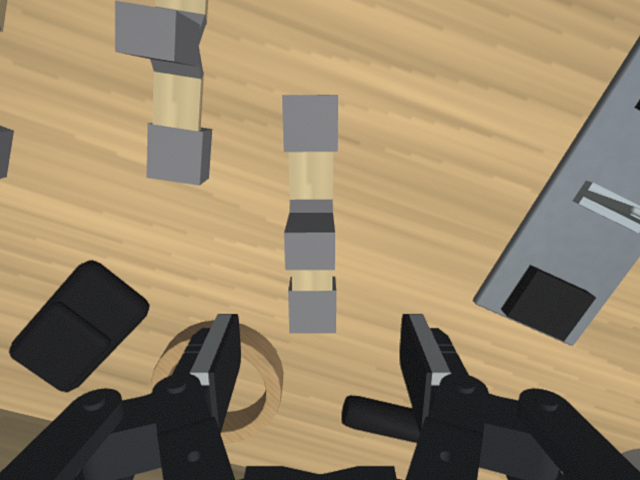

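```bash
python3 - <<'E'
from h import *
f=dict(np.load("w1.npz"))
print('boss',plane(f,(310,250.5),76))
a=plane(f,(310,123),25);b=plane(f,(312.5,311.5),25)
print(a,b,(a+b)/2,np.linalg.norm(a-b),np.degrees(np.arctan2(*(b-a)[1::-1])))
for q in((300,233),(320,233)):pass
T=dict(np.load("top0.npz"))
print(tri([(T,((128-2)/5+340,(190-2)/5+180)),(f,(310,250.5))]))
E
```

```text
boss [ 555.94281436 -158.08601886   76.        ]
[ 495.13087327 -179.76260795   25.        ] [ 617.17455318 -136.64097733   25.        ] [ 556.15271322 -158.20179264   25.        ] 129.43776432426128 19.459816434277
(array([ 558.8732651 , -157.63090956,   68.7126248 ]), [np.float64(0.42247050513799017), np.float64(0.42247050513808765)])
```

```bash
python3 - <<'E'
from h import *
go((556.3,-157.5,330,199.4),(556.3,-157.5,215,199.4))
E
```

```text
t 2.3 p [ 556.  -152.7  330.2] rpy [ 179.99   -0.   -160.94] op 0.682 F [0.  0.5 0.1] q [-0.27  0.36  1.81  0.    0.97 -2.17]
(556.3, -157.5, 330, 199.4) -> [0.13, -0.46, 0.02] [0.0, -0.0, -0.006]
(556.3, -157.5, 215, 199.4) -> [0.13, -0.47, 11.52] [0.0, -0.0, -0.006]
```

{"name": "step_arm", "arguments": {"deltas": [{"translation": [0.13, -0.47, 3], "rot": [0, 0, -0.006]}, {"translation": [0.13, -0.47, 8], "rot": [0, 0, -0.006]}, {"translation": [0.13, -0.47, 11], "rot": [0, 0, -0.006]}, {"translation": [0.13, -0.47, 11.5], "rot": [0, 0, -0.006]}, {"translation": [0.13, -0.47, 11.5], "rot": [0, 0, -0.006]}]}}

```text
clock: 2.92
eef_pos: [557.0, -158.3, 215.7]
tcp_rot: [-3.141, 0.001, -2.803]
contact_force: [0.3, -0.5, 0.1]
opening: 0.688
```

{"name": "step_arm", "arguments": {"deltas": [{"translation": [0, 0, 0], "rot": [0, 0, 0]}, {"translation": [0, 0, 0], "rot": [0, 0, 0]}, {"translation": [0, 0, 0], "rot": [0, 0, 0]}, {"translation": [0, 0, 0], "rot": [0, 0, 0]}, {"translation": [0, 0, 0], "rot": [0, 0, 0]}], "grip": 255, "squeeze": 50}}

```text
clock: 3.55
eef_pos: [557.2, -158.9, 216.4]
tcp_rot: [-3.14, 0.002, -2.804]
contact_force: [-1.1, 0.4, 7.8]
opening: 0.318
```

```bash
python3 - <<'E'
from h import *
from rig import imaging
go((556.3,-157.5,330,199.4),(556.3,-157.5,215,199.4))
f=imaging.grab_frame("wrist");np.savez("w2.npz",**f)
save("w2",f["image"])
E
```

```text
t 3.55 p [ 557.2 -158.9  216.4] rpy [-1.7993e+02  1.1000e-01 -1.6068e+02] op 0.318 F [-1.1  0.4  7.8] q [-0.28  0.52  1.87  0.    0.75 -2.19]
(556.3, -157.5, 330, 199.4) -> [0.02, 0.14, -11.36] [-0.001, 0.002, -0.001]
(556.3, -157.5, 215, 199.4) -> [0.04, 0.16, 0.14] [-0.001, 0.002, -0.001]
```

View pics/w2.png

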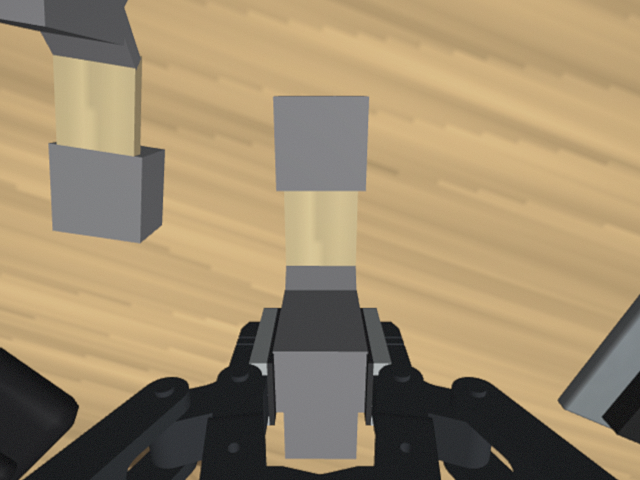

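```bash
python3 - <<'E'
from h import *
go((557,-158.5,330,199.4),(481,35.6,340,174.6))
E
```

```text
t 3.6 p [ 557.2 -158.9  216.4] rpy [-1.7993e+02  1.1000e-01 -1.6068e+02] op 0.325 F [-1.3  1.1  7.2] q [-0.28  0.52  1.87  0.    0.75 -2.19]
(557, -158.5, 330, 199.4) -> [-0.02, 0.03, -11.36] [-0.001, 0.002, -0.001]
(481, 35.6, 340, 174.6) -> [0.73, 20.86, -12.39] [-0.001, 0.002, 0.431]
```

{"name": "step_arm", "arguments": {"deltas": [{"translation": [0, 0, -2], "rot": [0, 0, 0]}, {"translation": [0, 0, -6], "rot": [0, 0, 0]}, {"translation": [0, 0, -10.5], "rot": [0, 0, 0]}, {"translation": [0.2, 4, -12.3], "rot": [0, 0, 0.08]}, {"translation": [0.4, 10, -12.4], "rot": [0, 0, 0.21]}, {"translation": [0.6, 16, -12.4], "rot": [0, 0, 0.33]}, {"translation": [0.73, 20.9, -12.4], "rot": [0, 0, 0.431]}, {"translation": [0.73, 20.9, -12.4], "rot": [0, 0, 0.431]}]}}

```text
clock: 4.6
eef_pos: [479.2, 38.3, 339.4]
tcp_rot: [3.141, -0.0, 3.05]
contact_force: [0.6, -1.1, -1.3]
opening: 0.318
```

```bash
python3 - <<'E'
from h import *
from rig import imaging
go((481,35.6,340,174.6),(481,35.6,262,174.6))
f=imaging.grab_frame("wrist");np.savez("w3.npz",**f)
save("w3",f["image"])
go((481,35.6,340,174.6),(481,35.6,262,174.6))
for dx in (0,):
  for X in((482.9,65.6,70),(479.1,5.6,70)): print(proj(f,X))
E
```

```text
t 4.6 p [479.2  38.3 339.4] rpy [ 1.7997e+02 -1.0000e-02  1.7476e+02] op 0.318 F [ 0.6 -1.1 -1.3] q [ 0.08  0.21  2.    0.    0.93 -1.4 ]
(481, 35.6, 340, 174.6) -> [-0.2, -0.26, -0.06] [0.0, -0.0, 0.003]
(481, 35.6, 262, 174.6) -> [-0.2, -0.26, 7.74] [0.0, -0.0, 0.003]
t 4.65 p [480.1  37.1 339.5] rpy [-1.8000e+02  5.0000e-02  1.7482e+02] op 0.321 F [-0.7  0.8 -1.5] q [ 0.07  0.21  2.   -0.    0.93 -1.41]
(481, 35.6, 340, 174.6) -> [-0.1, -0.14, -0.05] [-0.0, 0.001, 0.004]
(481, 35.6, 262, 174.6) -> [-0.1, -0.14, 7.75] [-0.0, 0.001, 0.004]
[365.80233386 246.20930856]
[263.31520748 248.8562493 ]
```

View pics/w3.png

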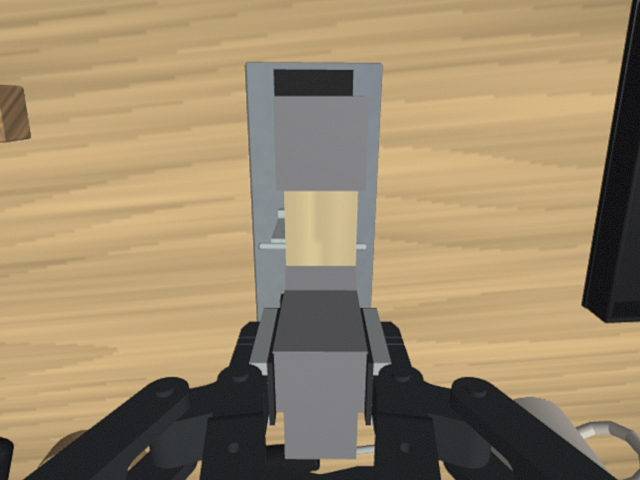

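```bash
python3 - <<'E'
from h import *
f=dict(np.load("w3.npz"))
a=plane(f,(260.5,246),70);b=plane(f,(366,246),70);print(a,b,(a+b)/2)
bm=plane(f,(313,63),4);print(bm)
T=dict(np.load("top0.npz"));S=dict(np.load("scene0.npz"))
# two-view height of edge: wrist+scene
sc=lambda x,y:((x-1.5)/4+200,(y-1.5)/4+170)
print(tri([(f,(313.2,246.2)),(S,sc(608,297))]))
E
```

```text
[477.18599294   4.19440121  70.        ] [482.78050613  65.72256246  70.        ] [479.98324954  34.95848184  70.        ]
[377.01279977  43.73150536   4.        ]
(array([480.77534099,  35.54709087,  66.85012449]), [np.float64(0.8791123458063689), np.float64(0.8791123458064253)])
```

```bash
python3 - <<'E'
from h import *
go((481,35.2,262,174.6))
E
```

```text
t 4.65 p [480.1  37.1 339.5] rpy [-1.8000e+02  5.0000e-02  1.7482e+02] op 0.321 F [-0.7  0.8 -1.5] q [ 0.07  0.21  2.   -0.    0.93 -1.41]
(481, 35.2, 262, 174.6) -> [-0.1, -0.18, 7.75] [-0.0, 0.001, 0.004]
```

{"name": "step_arm", "arguments": {"deltas": [{"translation": [-0.1, -0.2, 2.5], "rot": [0, 0, 0.004]}, {"translation": [-0.1, -0.2, 5.5], "rot": [0, 0, 0.004]}, {"translation": [-0.1, -0.2, 7.5], "rot": [0, 0, 0.004]}, {"translation": [-0.1, -0.2, 7.8], "rot": [0, 0, 0.004]}, {"translation": [-0.1, -0.2, 7.8], "rot": [0, 0, 0.004]}]}}

```text
clock: 5.28
eef_pos: [481.9, 33.4, 261.4]
tcp_rot: [-3.142, 0.001, 3.043]
contact_force: [-0.5, -0.3, -0.5]
opening: 0.322
```

```bash
python3 - <<'E'
from h import *
go((481,35.2,253.4,174.6))
from rig import imaging
f=imaging.grab_frame("scene");save("s1",f["image"],(290,190,410,300),6)
E
```

```text
t 5.28 p [481.9  33.4 261.4] rpy [-1.8000e+02  3.0000e-02  1.7437e+02] op 0.322 F [-0.5 -0.3 -0.5] q [ 0.07  0.33  2.05 -0.    0.76 -1.41]
(481, 35.2, 253.4, 174.6) -> [0.11, 0.17, 0.8] [-0.0, 0.001, -0.004]
```

View pics/s1.png

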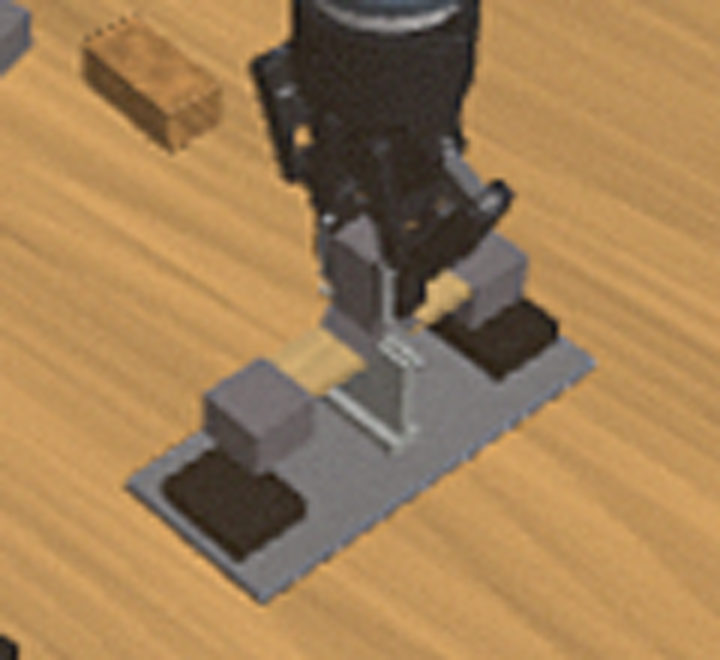

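{"name": "step_arm", "arguments": {"deltas": [{"translation": [0.11, 0.17, 0.3], "rot": [0, 0, -0.004]}, {"translation": [0.11, 0.17, 0.6], "rot": [0, 0, -0.004]}, {"translation": [0.11, 0.17, 0.75], "rot": [0, 0, -0.004]}, {"translation": [0.11, 0.17, 0.75], "rot": [0, 0, -0.004]}]}}

```text
clock: 5.82
eef_pos: [480.9, 35.9, 253.7]
tcp_rot: [3.141, 0.001, 3.048]
contact_force: [1.8, 0.1, -0.2]
opening: 0.32
```

{"name": "step_arm", "arguments": {"deltas": [{"translation": [0, 0, 0.07], "rot": [0, 0, 0]}, {"translation": [0, 0, 0.07], "rot": [0, 0, 0]}]}}

```text
clock: 6.08
eef_pos: [481.1, 35.8, 253.2]
tcp_rot: [3.141, 0.002, 3.048]
contact_force: [2.8, 0.4, 4.3]
opening: 0.322
```

{"name": "step_arm", "arguments": {"deltas": [{"translation": [0, 0, 0], "rot": [0, 0, 0]}, {"translation": [0, 0, 0], "rot": [0, 0, 0]}, {"translation": [0, 0, 0], "rot": [0, 0, 0]}, {"translation": [0, 0, 0], "rot": [0, 0, 0]}], "grip": 120}}

```text
clock: 6.58
eef_pos: [480.3, 35.8, 252.6]
tcp_rot: [-3.141, -0.0, 3.048]
contact_force: [0.0, 0.0, 0.4]
opening: 0.527
```

{"name": "step_arm", "arguments": {"deltas": [{"translation": [0, 0, -1], "rot": [0, 0, 0]}, {"translation": [0, 0, -4], "rot": [0, 0, 0]}, {"translation": [0, 0, -6], "rot": [0, 0, 0]}, {"translation": [0, 0, -6], "rot": [0, 0, 0]}, {"translation": [0, 0, -6], "rot": [0, 0, 0]}]}}

```text
clock: 7.2
eef_pos: [480.2, 35.8, 312.5]
tcp_rot: [-3.142, -0.0, 3.048]
contact_force: [-0.8, -0.8, -1.4]
opening: 0.53
```

```bash
python3 - <<'E'
from h import *
from rig import imaging
f=imaging.grab_frame("scene");save("s2",f["image"],(290,190,410,300),6)
f=imaging.grab_frame("wrist");np.savez("w4.npz",**f);save("w4",f["image"])
go((481,35.2,253.4,174.6))
E
```

```text
t 7.3 p [480.1  35.7 312. ] rpy [-1.7999e+02 -8.0000e-02  1.7462e+02] op 0.524 F [-0.4 -0.5 -0.2] q [ 0.07  0.25  2.02 -0.    0.87 -1.41]
(481, 35.2, 253.4, 174.6) -> [-0.1, -0.04, 5.86] [-0.0, -0.001, 0.0]
```

View pics/s2.png

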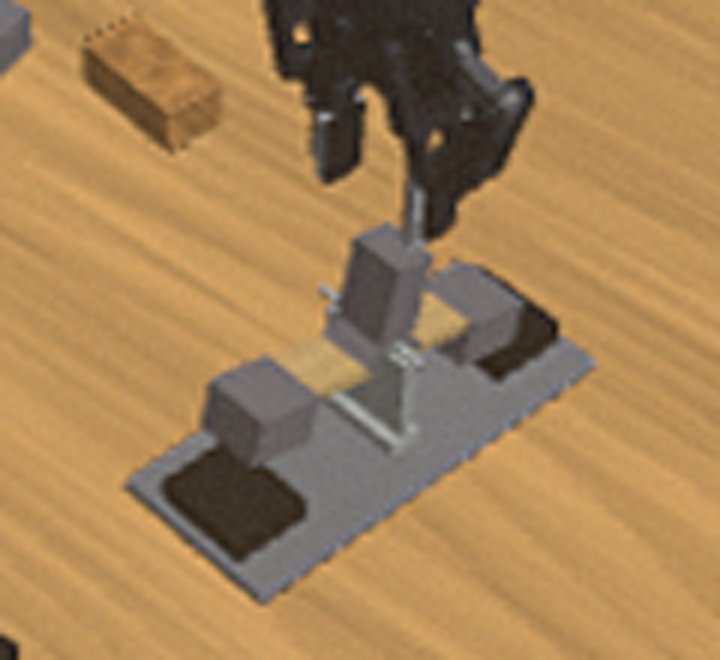

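View pics/w4.png

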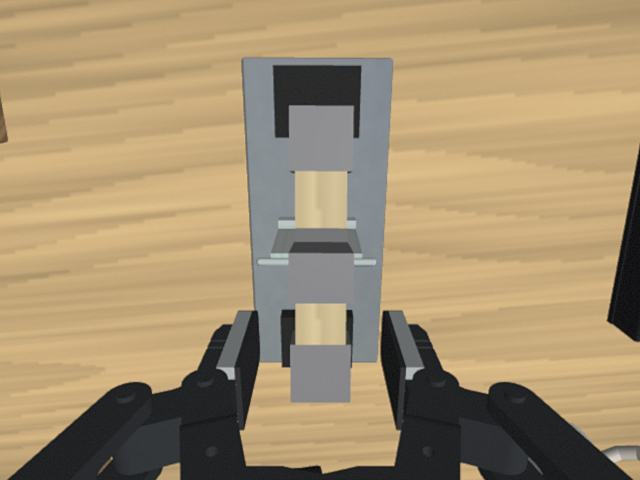

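```bash
cat >> h.py <<'E'
def gor(*ts):
    """targets (x,y,z,yaw,tilt_deg,axisyaw)"""
    from rig import readout
    s=readout.sense(); p=np.array(s["eef_pos"]);R=Ro.from_euler("xyz",s["tcp_rot"])
    print("t",round(s["clock"],2),"p",p.round(1),"rpy",np.degrees(s["tcp_rot"]).round(2),"op",round(s["opening"],3),"F",s["contact_force"].round(1), "q",s["qpos"].round(2))
    for t in ts:
        Rt=Ro.from_euler("xyz",[np.pi,0,np.radians(t[3])])
        if len(t)>4: 
            a=np.radians(t[5]);Rt=Ro.from_rotvec(np.radians(t[4])*np.array([-np.sin(a),np.cos(a),0]))*Rt
        print(t,"->",(R.inv().apply(np.array(t[:3])-p)/10).round(2).tolist(),(R.inv()*Rt).as_rotvec().round(3).tolist())
def tilted(A,h,th,yaw):
    a=np.radians(yaw);u=np.array([np.cos(a),np.sin(a),0]);t=np.radians(th)
    return tuple((np.array(A)+h*(np.sin(t)*u+np.array([0,0,np.cos(t)]))).round(1))
E
python3 - <<'E'
from h import *
A=(480.4,35.5,71)
gor(*[tilted(A,h,-12.3,-5.4)+(174.6,-12.3,-5.4) for h in (240,182)])
from rig import imaging
f=imaging.grab_frame("scene");np.savez("s3.npz",**f);save("s3",f["image"],(290,190,410,300),6)
E
```

```text
t 7.3 p [480.1  35.7 312. ] rpy [-1.7999e+02 -8.0000e-02  1.7462e+02] op 0.524 F [-0.4 -0.5 -0.2] q [ 0.07  0.25  2.02 -0.    0.87 -1.41]
(np.float64(429.5), np.float64(40.3), np.float64(305.5), 174.6, -12.3, -5.4) -> [5.08, -0.02, 0.66] [-0.0, -0.216, 0.0]
(np.float64(441.8), np.float64(39.1), np.float64(248.8), 174.6, -12.3, -5.4) -> [3.83, -0.02, 6.33] [-0.0, -0.216, 0.0]
```

View pics/s3.png

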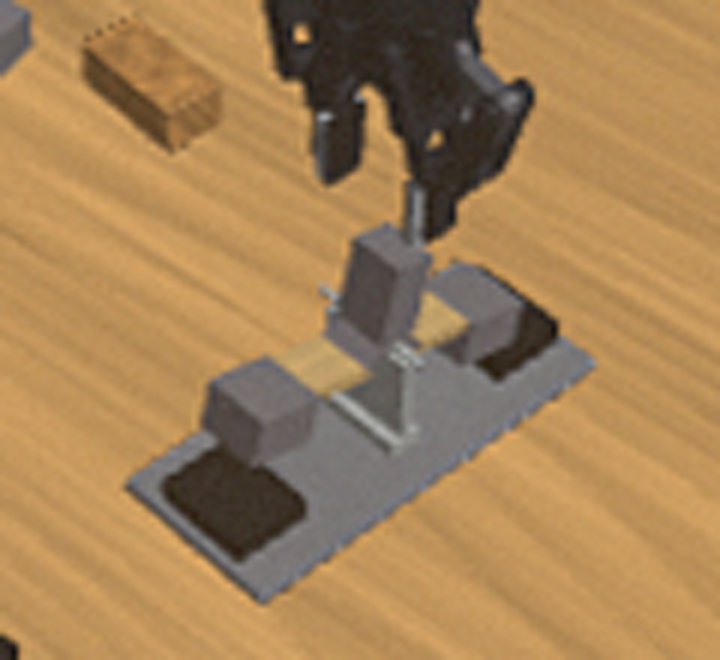

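{"name": "step_arm", "arguments": {"deltas": [{"translation": [2.6, 0, 0], "rot": [0, -0.11, 0]}, {"translation": [5.1, 0, 0.6], "rot": [0, -0.216, 0]}, {"translation": [5.0, 0, 1.2], "rot": [0, -0.216, 0]}, {"translation": [4.4, 0, 4], "rot": [0, -0.216, 0]}, {"translation": [3.85, 0, 6.2], "rot": [0, -0.216, 0]}, {"translation": [3.85, 0, 6.3], "rot": [0, -0.216, 0]}, {"translation": [3.85, 0, 6.3], "rot": [0, -0.216, 0]}]}}

```text
clock: 8.22
eef_pos: [442.7, 39.4, 249.9]
tcp_rot: [-3.141, 0.215, 3.048]
contact_force: [-0.6, -0.4, -0.2]
opening: 0.534
```

{"name": "step_arm", "arguments": {"deltas": [{"translation": [0, 0, 0], "rot": [0, 0, 0]}, {"translation": [0, 0, 0], "rot": [0, 0, 0]}, {"translation": [0, 0, 0], "rot": [0, 0, 0]}, {"translation": [0, 0, 0], "rot": [0, 0, 0]}], "grip": 255, "squeeze": 50}}

```text
clock: 8.72
eef_pos: [442.4, 39.4, 250.4]
tcp_rot: [3.141, 0.217, 3.048]
contact_force: [-1.8, -1.2, 7.0]
opening: 0.324
```

```bash
python3 - <<'E'
from h import *
from rig import imaging
gor((441.8,39.1,280,174.6,-12.3,-5.4),(480,45,340,174.6),(469.5,378.2,340,177.6))
f=imaging.grab_frame("wrist");np.savez("w5.npz",**f);save("w5",f["image"])
E
```

```text
t 8.72 p [442.4  39.4 250.4] rpy [179.99  12.46 174.63] op 0.324 F [-1.8 -1.2  7. ] q [ 0.1   0.27  2.21 -0.1   0.45 -1.29]
(441.8, 39.1, 280, 174.6, -12.3, -5.4) -> [-0.58, -0.03, -2.9] [0.0, 0.003, 0.0]
(480, 45, 340, 174.6) -> [-5.53, 0.91, -7.95] [0.0, 0.217, 0.001]
(469.5, 378.2, 340, 177.6) -> [-1.47, 33.99, -8.84] [-0.005, 0.217, -0.052]
```

View pics/w5.png

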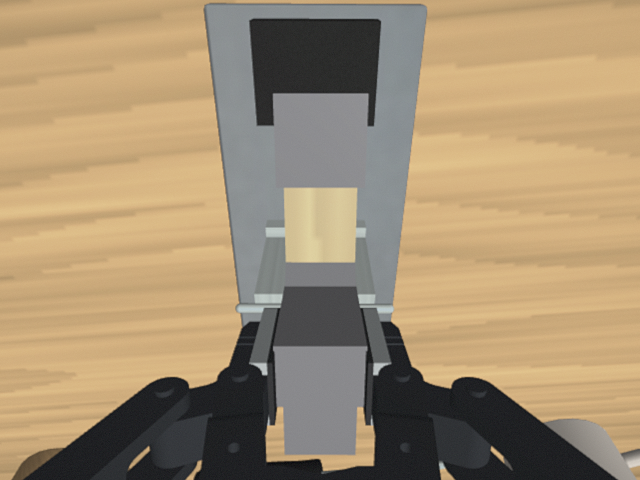

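{"name": "step_arm", "arguments": {"deltas": [{"translation": [-0.4, 0, -1.5], "rot": [0, 0, 0]}, {"translation": [-1, 0, -5], "rot": [0, 0, 0]}, {"translation": [-3, 2, -8.5], "rot": [0, 0.11, 0]}, {"translation": [-5, 7, -8.5], "rot": [0, 0.217, 0]}, {"translation": [-3.8, 14, -8.6], "rot": [0, 0.217, -0.02]}, {"translation": [-2.7, 23, -8.7], "rot": [0, 0.217, -0.04]}, {"translation": [-1.5, 34, -8.8], "rot": [-0.005, 0.217, -0.052]}, {"translation": [-1.5, 34, -8.8], "rot": [-0.005, 0.217, -0.052]}]}}

```text
clock: 9.78
eef_pos: [469.6, 357.9, 339.2]
tcp_rot: [-3.141, -0.001, 3.1]
contact_force: [1.1, -0.1, -1.2]
opening: 0.317
```

```bash
python3 - <<'E'
from h import *
gor((469.5,378.2,300,177.6))
E
```

```text
t 9.78 p [469.6 357.9 339.2] rpy [-1.7996e+02 -6.0000e-02  1.7764e+02] op 0.317 F [ 1.1 -0.1 -1.2] q [ 0.65  0.37  1.77  0.    1.   -0.88]
(469.5, 378.2, 300, 177.6) -> [0.09, 2.03, 3.92] [-0.001, -0.001, 0.001]
```

{"name": "step_arm", "arguments": {"deltas": [{"translation": [0.1, 2.0, 1], "rot": [0, 0, 0]}, {"translation": [0.1, 2.0, 3.9], "rot": [0, 0, 0]}, {"translation": [0.1, 2.0, 3.9], "rot": [0, 0, 0]}]}}

```text
clock: 10.15
eef_pos: [468.9, 374.9, 297.9]
tcp_rot: [-3.137, -0.005, 3.1]
contact_force: [-0.1, 0.5, -1.0]
opening: 0.317
```

```bash
python3 - <<'E'
from h import *
from rig import imaging
f=imaging.grab_frame("wrist");np.savez("w6.npz",**f);save("w6",f["image"])
gor((469.5,378.2,227,177.6),(469.5,378.2,221.4,177.6))
for X in((579.2,428.6,30),(571.2,238.9,30),(357.3,247.5,30),(363.3,437.9,30)): print(proj(f,X))
E
```

```text
t 10.2 p [469.5 375.1 299.3] rpy [-179.84   -0.2   177.6 ] op 0.315 F [-0.6  0.3 -0.8] q [ 0.67  0.43  1.77  0.    0.94 -0.86]
(469.5, 378.2, 227, 177.6) -> [-0.01, 0.33, 7.23] [-0.003, -0.003, -0.0]
(469.5, 378.2, 221.4, 177.6) -> [-0.01, 0.33, 7.79] [-0.003, -0.003, -0.0]
[408.70785927 401.3914849 ]
[122.37614229 400.15506432]
[60.23050107 48.2900779 ]
[438.27324711  44.46225833]
```

View pics/w6.png

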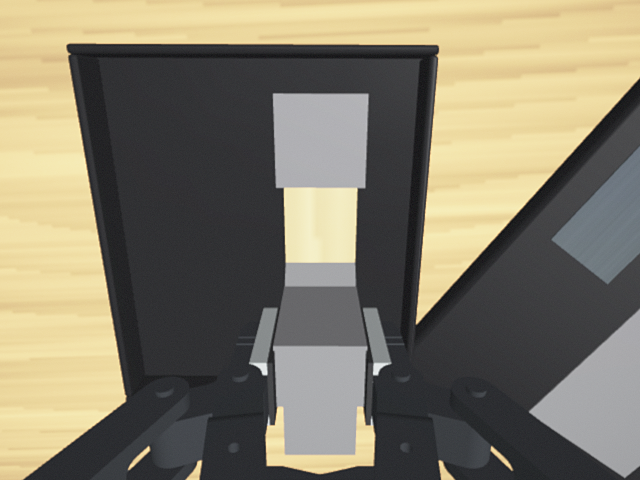

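{"name": "step_arm", "arguments": {"deltas": [{"translation": [0, 0.3, 2], "rot": [-0.003, -0.003, 0]}, {"translation": [0, 0.3, 5], "rot": [-0.003, -0.003, 0]}, {"translation": [0, 0.3, 7], "rot": [-0.003, -0.003, 0]}, {"translation": [0, 0.3, 7.4], "rot": [-0.003, -0.003, 0]}, {"translation": [0, 0.3, 7.6], "rot": [-0.003, -0.003, 0]}, {"translation": [0, 0.3, 7.6], "rot": [-0.003, -0.003, 0]}]}}

```text
clock: 10.95
eef_pos: [470.4, 379.1, 225.0]
tcp_rot: [3.138, 0.003, 3.1]
contact_force: [0.0, -0.0, -1.7]
opening: 0.32
```

```bash
python3 - <<'E'
from h import *
gor((469.5,378.2,221.4,177.6))
E
```

```text
t 10.95 p [470.4 379.1 225. ] rpy [1.7982e+02 1.6000e-01 1.7761e+02] op 0.32 F [ 0.  -0.  -1.7] q [ 0.68  0.54  1.81  0.    0.79 -0.85]
(469.5, 378.2, 221.4, 177.6) -> [0.08, -0.09, 0.36] [0.003, 0.003, 0.0]
```

{"name": "step_arm", "arguments": {"deltas": [{"translation": [0, 0, 0.2], "rot": [0.002, 0.002, 0]}, {"translation": [0, 0, 0.35], "rot": [0.002, 0.002, 0]}, {"translation": [0, 0, 0.4], "rot": [0.002, 0.002, 0]}]}}

```text
clock: 11.32
eef_pos: [470.3, 379.3, 222.8]
tcp_rot: [3.14, 0.001, 3.1]
contact_force: [-6.7, -4.6, 27.0]
opening: 0.32
```

{"name": "step_arm", "arguments": {"deltas": [{"translation": [0, 0, -0.1], "rot": [0, 0, 0]}, {"translation": [0, 0, -0.1], "rot": [0, 0, 0]}]}}

```text
clock: 11.58
eef_pos: [470.3, 379.2, 222.9]
tcp_rot: [3.14, 0.001, 3.1]
contact_force: [-2.9, -2.4, 10.6]
opening: 0.317
```

{"name": "step_arm", "arguments": {"deltas": [{"translation": [0, 0, 0], "rot": [0, 0, 0]}, {"translation": [0, 0, 0], "rot": [0, 0, 0]}, {"translation": [0, 0, 0], "rot": [0, 0, 0]}], "grip": 110}}

```text
clock: 11.95
eef_pos: [470.0, 378.9, 221.2]
tcp_rot: [3.141, -0.0, 3.1]
contact_force: [-0.5, -0.5, 0.5]
opening: 0.57
```

{"name": "step_arm", "arguments": {"deltas": [{"translation": [0, 0, -2], "rot": [0, 0, 0]}, {"translation": [0, 0, -6], "rot": [0, 0, 0]}, {"translation": [0, 0, -11], "rot": [0, 0, 0]}, {"translation": [0, 0, -12], "rot": [0, 0, 0]}, {"translation": [0, 0, -12], "rot": [0, 0, 0]}]}}

```text
clock: 12.58
eef_pos: [470.1, 378.9, 342.7]
tcp_rot: [3.14, 0.002, 3.1]
contact_force: [-1.1, -0.9, 0.1]
opening: 0.571
```

```bash
python3 - <<'E'
from h import *
from rig import imaging
f=imaging.grab_frame("wrist");np.savez("w7.npz",**f);save("w7",f["image"])
gor((478,-263,330,190.5))
E
```

```text
t 12.62 p [469.8 378.7 341.3] rpy [179.97   0.   177.61] op 0.571 F [-0.1 -0.6 -0.1] q [ 0.68  0.39  1.74  0.    1.02 -0.85]
(478, -263, 330, 190.5) -> [-3.49, -64.08, 1.1] [0.0, 0.0, -0.225]
```

View pics/w7.png

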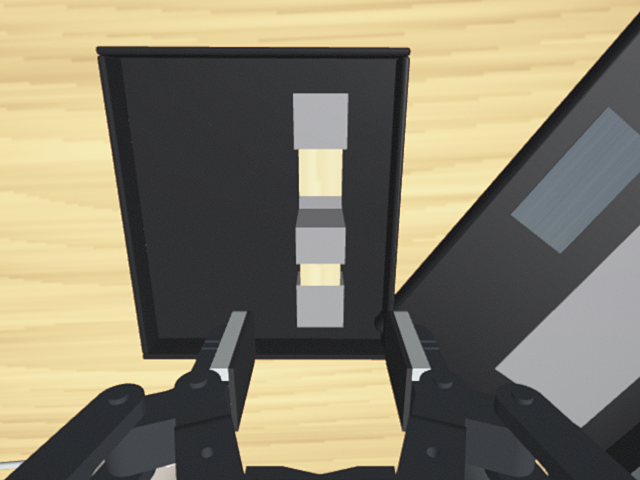

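{"name": "step_arm", "arguments": {"deltas": [{"translation": [-0.3, -5, 0], "rot": [0, 0, 0]}, {"translation": [-0.6, -11, 0], "rot": [0, 0, -0.03]}, {"translation": [-0.9, -17, 0], "rot": [0, 0, -0.06]}, {"translation": [-1.2, -23, 0], "rot": [0, 0, -0.09]}, {"translation": [-1.6, -29, 0], "rot": [0, 0, -0.12]}, {"translation": [-2, -35, 0], "rot": [0, 0, -0.15]}, {"translation": [-2.3, -41, 0.5], "rot": [0, 0, -0.18]}, {"translation": [-2.6, -47, 0.8], "rot": [0, 0, -0.2]}]}}

```text
clock: 13.62
eef_pos: [475.6, -93.6, 331.6]
tcp_rot: [3.14, -0.002, -2.982]
contact_force: [1.7, 0.2, -0.9]
opening: 0.57
```

```bash
python3 - <<'E'
from h import *
gor((478,-263,330,190.5))
E
```

```text
t 13.62 p [475.6 -93.6 331.6] rpy [ 1.7993e+02 -1.3000e-01 -1.7088e+02] op 0.57 F [ 1.7  0.2 -0.9] q [-0.2   0.23  2.    0.    0.92 -1.93]
(478, -263, 330, 190.5) -> [2.44, -16.76, 0.15] [0.001, -0.002, -0.024]
```

{"name": "step_arm", "arguments": {"deltas": [{"translation": [0.6, -5.5, 0.1], "rot": [0, 0, -0.01]}, {"translation": [1.4, -11, 0.1], "rot": [0, 0, -0.02]}, {"translation": [2.4, -16.8, 0.1], "rot": [0.001, -0.002, -0.024]}, {"translation": [2.4, -16.8, 0.1], "rot": [0.001, -0.002, -0.024]}, {"translation": [2.4, -16.8, 0.1], "rot": [0.001, -0.002, -0.024]}]}}

```text
clock: 14.25
eef_pos: [478.6, -261.2, 330.6]
tcp_rot: [3.14, -0.0, -2.96]
contact_force: [-0.1, 0.9, 0.3]
opening: 0.569
```

```bash
python3 - <<'E'
from h import *
from rig import imaging
f=imaging.grab_frame("wrist");np.savez("w8.npz",**f);save("w8",f["image"])
gor((478,-263,330,190.5))
E
```

```text
t 14.3 p [ 478.8 -260.6  330.9] rpy [ 1.7993e+02  1.0000e-02 -1.6955e+02] op 0.567 F [-0.4  0.6 -0.2] q [-0.5   0.32  1.87  0.    0.95 -2.26]
(478, -263, 330, 190.5) -> [0.12, -0.22, 0.09] [0.001, 0.0, -0.001]
```

View pics/w8.png

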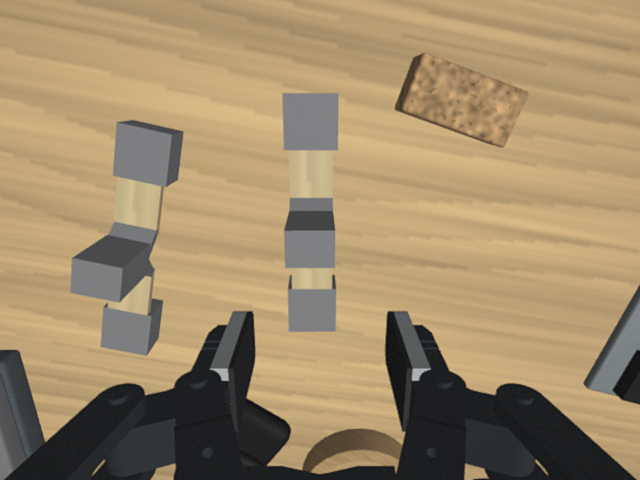

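```bash
python3 - <<'E'
from h import *
f=dict(np.load("w8.npz"))
b=plane(f,(310,249),76);print('boss',b)
a=plane(f,(310.5,122),25);c=plane(f,(312.3,310.5),25)
print((a+c)/2,np.linalg.norm(a-c),np.degrees(np.arctan2(*(c-a)[1::-1])))
gor((b[0]+.4,b[1]+.3,330,190.6),(b[0]+.4,b[1]+.3,216,190.6))
E
```

```text
boss [ 477.03872941 -266.15988812   76.        ]
[ 477.35114944 -266.1394244    25.        ] 129.48603113386298 10.609273600076904
t 14.3 p [ 478.8 -260.6  330.9] rpy [ 1.7993e+02  1.0000e-02 -1.6955e+02] op 0.567 F [-0.4  0.6 -0.2] q [-0.5   0.32  1.87  0.    0.95 -2.26]
(np.float64(477.4387294097213), np.float64(-265.85988812417145), 330, 190.6) -> [0.23, -0.5, 0.09] [0.001, 0.0, -0.003]
(np.float64(477.4387294097213), np.float64(-265.85988812417145), 216, 190.6) -> [0.23, -0.51, 11.49] [0.001, 0.0, -0.003]
```

{"name": "step_arm", "arguments": {"deltas": [{"translation": [0.2, -0.5, 3], "rot": [0.001, 0, -0.003]}, {"translation": [0.2, -0.5, 8], "rot": [0.001, 0, -0.003]}, {"translation": [0.2, -0.5, 11], "rot": [0.001, 0, -0.003]}, {"translation": [0.2, -0.5, 11.5], "rot": [0.001, 0, -0.003]}, {"translation": [0.2, -0.5, 11.5], "rot": [0.001, 0, -0.003]}]}}

```text
clock: 14.92
eef_pos: [478.8, -266.1, 217.4]
tcp_rot: [-3.14, 0.002, -2.955]
contact_force: [-0.1, -0.8, 0.1]
opening: 0.571
```

{"name": "step_arm", "arguments": {"deltas": [{"translation": [0, 0, 0], "rot": [0, 0, 0]}, {"translation": [0, 0, 0], "rot": [0, 0, 0]}, {"translation": [0, 0, 0], "rot": [0, 0, 0]}, {"translation": [0, 0, 0], "rot": [0, 0, 0]}], "grip": 255, "squeeze": 50}}

```text
clock: 15.42
eef_pos: [479.0, -266.9, 218.5]
tcp_rot: [-3.139, 0.004, -2.956]
contact_force: [0.8, 3.1, 8.0]
opening: 0.325
```

```bash
python3 - <<'E'
from h import *
gor((477,-266,330,190.6),(481,35.2,340,174.6))
E
```

```text
t 15.43 p [ 479.  -266.9  218.5] rpy [-179.84    0.23 -169.39] op 0.325 F [0.8 3.1 8. ] q [-0.51  0.48  1.93  0.    0.72 -2.27]
(477, -266, 330, 190.6) -> [0.14, 0.1, -11.16] [-0.003, 0.004, 0.0]
(481, 35.2, 340, 174.6) -> [-5.81, 29.63, -12.22] [-0.002, 0.004, 0.279]
```

{"name": "step_arm", "arguments": {"deltas": [{"translation": [0, 0, -2], "rot": [0, 0, 0]}, {"translation": [0, 0, -6], "rot": [0, 0, 0]}, {"translation": [0, 0, -10.5], "rot": [0, 0, 0]}, {"translation": [-0.7, 4, -12.2], "rot": [0, 0, 0.04]}, {"translation": [-1.8, 9.5, -12.2], "rot": [0, 0, 0.1]}, {"translation": [-3, 15.5, -12.2], "rot": [0, 0, 0.16]}, {"translation": [-4.2, 21.5, -12.2], "rot": [0, 0, 0.22]}, {"translation": [-5.9, 29.6, -12.2], "rot": [-0.002, 0.004, 0.279]}]}}

```text
clock: 16.42
eef_pos: [480.8, 16.6, 339.5]
tcp_rot: [3.141, -0.0, 3.045]
contact_force: [0.6, 0.4, -1.8]
opening: 0.323
```

```bash
python3 - <<'E'
from h import *
gor((482.5,35.2,320,174.6))
E
```

```text
t 16.43 p [480.8  16.6 339.5] rpy [ 1.7997e+02 -1.0000e-02  1.7449e+02] op 0.323 F [ 0.6  0.4 -1.8] q [ 0.03  0.21  2.    0.    0.93 -1.44]
(482.5, 35.2, 320, 174.6) -> [0.01, 1.87, 1.95] [0.001, -0.0, -0.002]
```

{"name": "step_arm", "arguments": {"deltas": [{"translation": [0, 1.8, 0.5], "rot": [0, 0, -0.002]}, {"translation": [0, 1.8, 3], "rot": [0, 0, -0.002]}, {"translation": [0, 1.8, 6], "rot": [0, 0, -0.002]}, {"translation": [0, 1.8, 7], "rot": [0, 0, -0.002]}, {"translation": [0, 1.8, 7], "rot": [0, 0, -0.002]}]}}

```text
clock: 17.05
eef_pos: [482.7, 32.4, 268.5]
tcp_rot: [3.141, -0.003, 3.05]
contact_force: [0.0, -0.5, -0.3]
opening: 0.316
```

```bash
python3 - <<'E'
from h import *
gor((482.5,35.2,256,174.6))
from rig import imaging
f=imaging.grab_frame("wrist");np.savez("w9.npz",**f);save("w9",f["image"])
E
```

```text
t 17.05 p [482.7  32.4 268.5] rpy [ 1.7999e+02 -1.6000e-01  1.7473e+02] op 0.316 F [ 0.  -0.5 -0.3] q [ 0.06  0.32  2.04  0.    0.78 -1.42]
(482.5, 35.2, 256, 174.6) -> [0.04, 0.27, 1.25] [0.0, -0.003, 0.002]
```

View pics/w9.png

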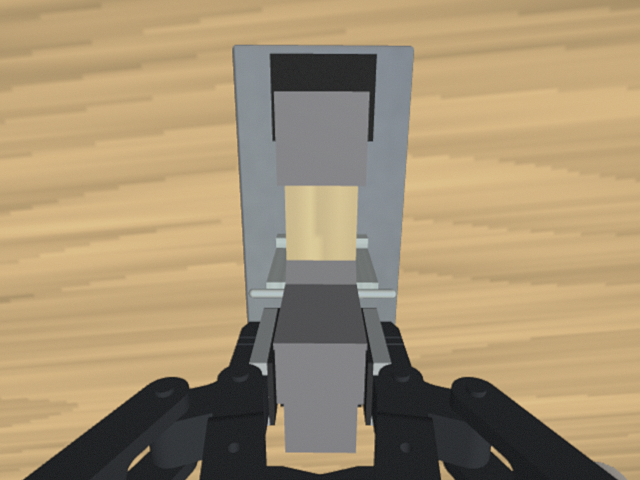

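{"name": "step_arm", "arguments": {"deltas": [{"translation": [0, 0.3, 0.5], "rot": [0, 0, 0.002]}, {"translation": [0, 0.3, 1.0], "rot": [0, 0, 0.002]}, {"translation": [0, 0.3, 1.2], "rot": [0, 0, 0.002]}, {"translation": [0, 0.3, 1.25], "rot": [0, 0, 0.002]}]}}

```text
clock: 17.6
eef_pos: [482.9, 35.9, 256.0]
tcp_rot: [3.141, -0.002, 3.048]
contact_force: [-0.1, 0.2, -1.4]
opening: 0.315
```

{"name": "step_arm", "arguments": {"deltas": [{"translation": [0, 0, 0.08], "rot": [0, 0.002, 0]}, {"translation": [0, 0, 0.12], "rot": [0, 0.002, 0]}]}}

```text
clock: 17.85
eef_pos: [483.4, 35.9, 255.3]
tcp_rot: [3.141, -0.003, 3.048]
contact_force: [1.3, -0.6, 3.6]
opening: 0.317
```

Contact at 3.6 N; release gently.

{"name": "step_arm", "arguments": {"deltas": [{"translation": [0, 0, 0], "rot": [0, 0, 0]}, {"translation": [0, 0, 0], "rot": [0, 0, 0]}, {"translation": [0, 0, 0], "rot": [0, 0, 0]}, {"translation": [0, 0, 0], "rot": [0, 0, 0]}], "grip": 115}}

```text
clock: 18.35
eef_pos: [482.9, 35.9, 254.9]
tcp_rot: [3.141, -0.004, 3.048]
contact_force: [0.2, 0.9, -0.6]
opening: 0.55
```

{"name": "step_arm", "arguments": {"deltas": [{"translation": [0, 0, -1], "rot": [0, 0, 0]}, {"translation": [0, 0, -4], "rot": [0, 0, 0]}, {"translation": [0, 0, -6], "rot": [0, 0, 0]}, {"translation": [0, 0, -6], "rot": [0, 0, 0]}, {"translation": [0, 0, -6], "rot": [0, 0, 0]}]}}

```text
clock: 18.98
eef_pos: [482.9, 35.8, 314.7]
tcp_rot: [3.141, -0.004, 3.048]
contact_force: [-0.2, -0.4, 0.5]
opening: 0.55
```

```bash
python3 - <<'E'
from h import *
from rig import imaging
f=imaging.grab_frame("scene");save("s4",f["image"],(290,190,410,300),5)
f=imaging.grab_frame("wrist");np.savez("w10.npz",**f);save("w10",f["image"])
gor((481,35.2,253.4,174.6))
E
```

```text
t 19.07 p [482.8  35.8 314.2] rpy [179.99  -0.3  174.63] op 0.551 F [-0.3 -0.9  0.4] q [ 0.07  0.25  2.01  0.    0.88 -1.41]
(481, 35.2, 253.4, 174.6) -> [0.14, -0.08, 6.08] [0.0, -0.005, 0.001]
```

View pics/s4.png

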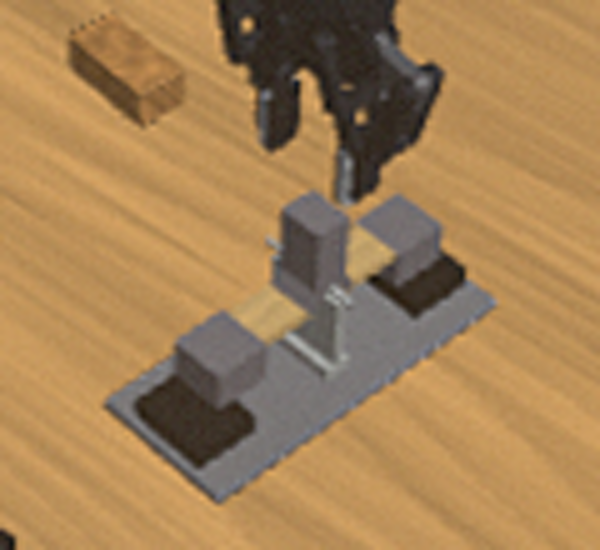

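View pics/w10.png

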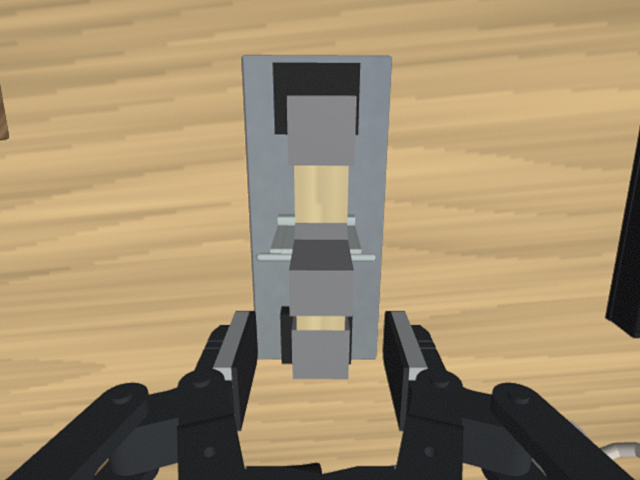

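```bash
python3 - <<'E'
from h import *
gor((518,-381,335,177.65))
E
```

```text
t 19.07 p [482.8  35.8 314.2] rpy [179.99  -0.3  174.63] op 0.551 F [-0.3 -0.9  0.4] q [ 0.07  0.25  2.01  0.    0.88 -1.41]
(518, -381, 335, 177.65) -> [-7.39, -41.17, -2.12] [0.0, -0.005, -0.053]
```

{"name": "step_arm", "arguments": {"deltas": [{"translation": [0, 0, -2], "rot": [0, 0, 0]}, {"translation": [-0.7, -4, -2.1], "rot": [0, 0, 0]}, {"translation": [-1.7, -10, -2.1], "rot": [0, 0, 0]}, {"translation": [-2.8, -16, -2.1], "rot": [0, 0, -0.02]}, {"translation": [-3.9, -22, -2.1], "rot": [0, 0, -0.03]}, {"translation": [-5, -28, -2.1], "rot": [0, 0, -0.04]}, {"translation": [-6.1, -34, -2.1], "rot": [0, 0, -0.05]}, {"translation": [-7.4, -41.2, -2.1], "rot": [0, -0.005, -0.053]}]}}

```text
clock: 20.08
eef_pos: [517.2, -372.6, 334.4]
tcp_rot: [3.14, 0.0, 3.101]
contact_force: [0.7, -0.6, 0.4]
opening: 0.552
```

```bash
python3 - <<'E'
from h import *
from rig import imaging
f=imaging.grab_frame("scene");np.savez("s5.npz",**f);save("s5",f["image"],(290,190,410,300),5)
gor((518,-381,335,177.65))
E
```

```text
t 20.12 p [ 517.6 -379.1  334.8] rpy [-1.7979e+02  1.6000e-01  1.7759e+02] op 0.553 F [ 1.5 -5.   1.2] q [-0.63  0.45  1.66 -0.    1.03 -2.16]
(518, -381, 335, 177.65) -> [-0.05, -0.19, -0.02] [-0.004, 0.003, -0.001]
```

View pics/s5.png

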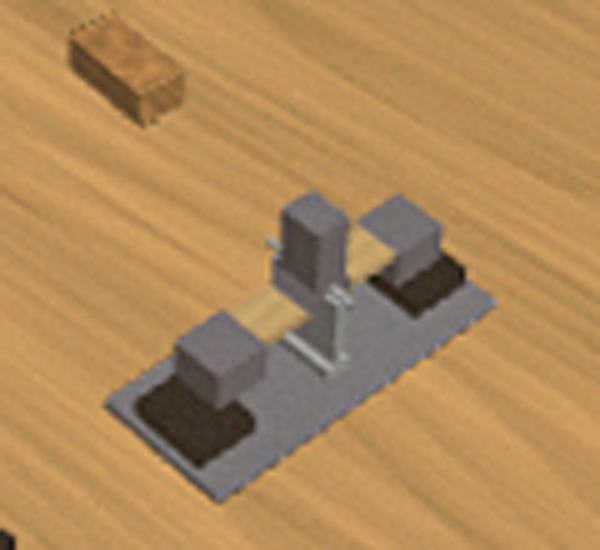

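{"name": "step_arm", "arguments": {"deltas": [{"translation": [0, -0.2, 0], "rot": [-0.004, 0.003, 0]}, {"translation": [0, -0.2, 0], "rot": [-0.004, 0.003, 0]}]}}

```text
clock: 20.38
eef_pos: [517.1, -372.0, 334.5]
tcp_rot: [3.136, -0.004, 3.101]
contact_force: [0.1, -0.2, 0.9]
opening: 0.549
```

```bash
python3 - <<'E'
from h import *
from rig import imaging
f=imaging.grab_frame("wrist");np.savez("w11.npz",**f);save("w11",f["image"])
gor((518,-381,335,177.65))
E
```

```text
t 20.43 p [ 517.3 -371.6  334.8] rpy [179.68  -0.18 177.71] op 0.553 F [ 0.2  0.5 -0.6] q [-0.63  0.44  1.67  0.    1.04 -2.16]
(518, -381, 335, 177.65) -> [-0.11, -0.94, -0.02] [0.006, -0.003, 0.001]
```

View pics/w11.png

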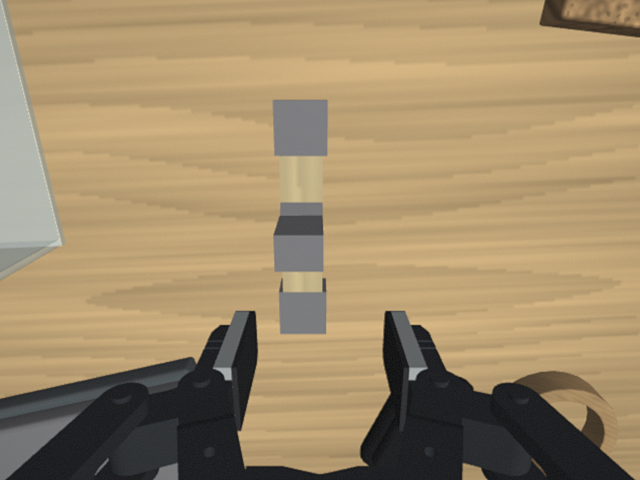

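```bash
python3 - <<'E'
from h import *
f=dict(np.load("w11.npz"))
b=plane(f,(299,252.5),76);print('boss',b)
a=plane(f,(300.5,127.5),25);c=plane(f,(303,312.5),25)
print((a+c)/2,np.linalg.norm(a-c),np.degrees(np.arctan2(*(c-a)[1::-1])))
gor((b[0]+.4,b[1]+.3,216,177.3))
E
```

```text
boss [ 516.89638003 -381.75502005   76.        ]
[ 517.09851466 -381.87422688   25.        ] 129.48743682728863 -2.2977236380639603
t 20.43 p [ 517.3 -371.6  334.8] rpy [179.68  -0.18 177.71] op 0.553 F [ 0.2  0.5 -0.6] q [-0.63  0.44  1.67  0.    1.04 -2.16]
(np.float64(517.2963800299448), np.float64(-381.45502005335186), 216, 177.3) -> [-0.08, -1.05, 11.88] [0.006, -0.003, 0.007]
```

{"name": "step_arm", "arguments": {"deltas": [{"translation": [-0.05, -1.0, 2], "rot": [0.006, -0.003, 0]}, {"translation": [-0.05, -1.0, 4], "rot": [0.006, -0.003, 0]}, {"translation": [-0.05, -1.0, 4], "rot": [0.006, -0.003, 0]}]}}

```text
clock: 20.8
eef_pos: [516.9, -381.1, 293.5]
tcp_rot: [3.141, -0.002, 3.102]
contact_force: [0.2, 0.1, 0.4]
opening: 0.55
```

```bash
python3 - <<'E'
from h import *
gor((517.1,-381.6,216,177.7))
E
```

```text
t 20.8 p [ 516.9 -381.1  293.5] rpy [ 1.7995e+02 -1.2000e-01  1.7772e+02] op 0.55 F [0.2 0.1 0.4] q [-0.64  0.5   1.68 -0.    0.96 -2.17]
(517.1, -381.6, 216, 177.7) -> [-0.04, -0.06, 7.75] [0.001, -0.002, 0.0]
```

{"name": "step_arm", "arguments": {"deltas": [{"translation": [0, 0, 2.5], "rot": [0, 0, 0]}, {"translation": [0, 0, 6], "rot": [0, 0, 0]}, {"translation": [0, 0, 7.6], "rot": [0, 0, 0]}, {"translation": [0, 0, 7.7], "rot": [0, 0, 0]}, {"translation": [0, 0, 7.7], "rot": [0, 0, 0]}]}}

```text
clock: 21.42
eef_pos: [518.0, -382.9, 219.6]
tcp_rot: [-3.139, 0.002, 3.101]
contact_force: [0.5, -0.0, 0.7]
opening: 0.546
```

{"name": "step_arm", "arguments": {"deltas": [{"translation": [0, 0, 0], "rot": [0, 0, 0]}, {"translation": [0, 0, 0], "rot": [0, 0, 0]}, {"translation": [0, 0, 0], "rot": [0, 0, 0]}, {"translation": [0, 0, 0], "rot": [0, 0, 0]}], "grip": 255, "squeeze": 50}}

```text
clock: 21.92
eef_pos: [517.9, -383.0, 219.8]
tcp_rot: [-3.139, 0.003, 3.101]
contact_force: [-1.5, 1.1, 6.9]
opening: 0.32
```

```bash
python3 - <<'E'
from h import *
gor((517,-381,380,177.6),(470,-100,390,177.6),(466.1,298.2,380,177.6))
E
```

```text
t 21.93 p [ 517.9 -383.   219.8] rpy [-1.7985e+02  1.6000e-01  1.7766e+02] op 0.32 F [-1.5  1.1  6.9] q [-0.64  0.59  1.72 -0.    0.83 -2.17]
(517, -381, 380, 177.6) -> [0.06, 0.15, -16.02] [-0.003, 0.003, 0.001]
(470, -100, 390, 177.6) -> [5.89, 28.03, -17.11] [-0.003, 0.003, 0.001]
(466.1, 298.2, 380, 177.6) -> [7.91, 67.81, -16.22] [-0.003, 0.003, 0.001]
```

{"name": "step_arm", "arguments": {"deltas": [{"translation": [0, 0, -2], "rot": [0, 0, 0]}, {"translation": [0, 0, -7], "rot": [0, 0, 0]}, {"translation": [0, 0, -13], "rot": [0, 0, 0]}, {"translation": [0.5, 2, -18], "rot": [0, 0, 0]}, {"translation": [1.5, 7, -18.5], "rot": [0, 0, 0]}, {"translation": [2.7, 13, -18.5], "rot": [0, 0, 0]}, {"translation": [4, 19, -18.5], "rot": [0, 0, 0]}, {"translation": [5.2, 25, -18.5], "rot": [0, 0, 0]}]}}

```text
clock: 22.92
eef_pos: [474.6, -128.7, 404.2]
tcp_rot: [-3.14, 0.003, 3.1]
contact_force: [1.3, 1.3, -1.9]
opening: 0.318
```

```bash
python3 - <<'E'
from h import *
gor((466.1,298.2,400,177.6))
E
```

```text
t 22.93 p [ 474.6 -128.7  404.2] rpy [-1.7990e+02  1.5000e-01  1.7763e+02] op 0.318 F [ 1.3  1.3 -1.9] q [-0.27  0.14  1.91 -0.    1.08 -1.8 ]
(466.1, 298.2, 400, 177.6) -> [2.61, 42.62, 0.35] [-0.002, 0.003, 0.001]
```

{"name": "step_arm", "arguments": {"deltas": [{"translation": [0.4, 6, 0.2], "rot": [0, 0, 0]}, {"translation": [0.8, 12, 0.2], "rot": [0, 0, 0]}, {"translation": [1.2, 18, 0.2], "rot": [0, 0, 0]}, {"translation": [1.6, 24, 0.3], "rot": [0, 0, 0]}, {"translation": [1.9, 30, 0.3], "rot": [0, 0, 0]}, {"translation": [2.2, 36, 0.3], "rot": [0, 0, 0]}, {"translation": [2.6, 42, 0.3], "rot": [-0.002, 0.003, 0]}, {"translation": [2.6, 42, 0.3], "rot": [-0.002, 0.003, 0]}]}}

```text
clock: 23.92
eef_pos: [466.1, 293.7, 400.5]
tcp_rot: [3.139, -0.001, 3.105]
contact_force: [1.0, -0.1, -2.0]
opening: 0.318
```

{"name": "step_arm", "arguments": {"deltas": [{"translation": [0, 0, 1], "rot": [0, 0, 0]}, {"translation": [0, 0, 5], "rot": [0, 0, 0]}, {"translation": [0, 0, 9], "rot": [0, 0, 0]}, {"translation": [0, 0, 10], "rot": [0, 0, 0]}, {"translation": [0, 0, 10], "rot": [0, 0, 0]}]}}

```text
clock: 24.55
eef_pos: [466.7, 289.5, 299.4]
tcp_rot: [-3.141, -0.003, 3.1]
contact_force: [-1.0, 0.2, -0.6]
opening: 0.321
```

```bash
python3 - <<'E'
from h import *
from rig import imaging
gor((466.1,298.2,300,177.6))
f=imaging.grab_frame("wrist");np.savez("w12.npz",**f);save("w12",f["image"])
gor((466.1,298.2,300,177.6),(466.1,298.2,230,177.6))
E
```

```text
t 24.55 p [466.7 289.5 299.4] rpy [-1.7999e+02 -1.5000e-01  1.7760e+02] op 0.321 F [-1.   0.2 -0.6] q [ 0.55  0.36  1.89  0.    0.89 -0.98]
(466.1, 298.2, 300, 177.6) -> [0.09, 0.87, -0.06] [-0.0, -0.003, 0.0]
t 24.6 p [467.  289.9 300.3] rpy [ 1.7995e+02 -6.0000e-02  1.7762e+02] op 0.318 F [ 0.4  0.2 -1.3] q [ 0.55  0.36  1.89  0.    0.89 -0.98]
(466.1, 298.2, 300, 177.6) -> [0.12, 0.83, 0.03] [0.001, -0.001, 0.0]
(466.1, 298.2, 230, 177.6) -> [0.12, 0.82, 7.03] [0.001, -0.001, 0.0]
```

View pics/w12.png

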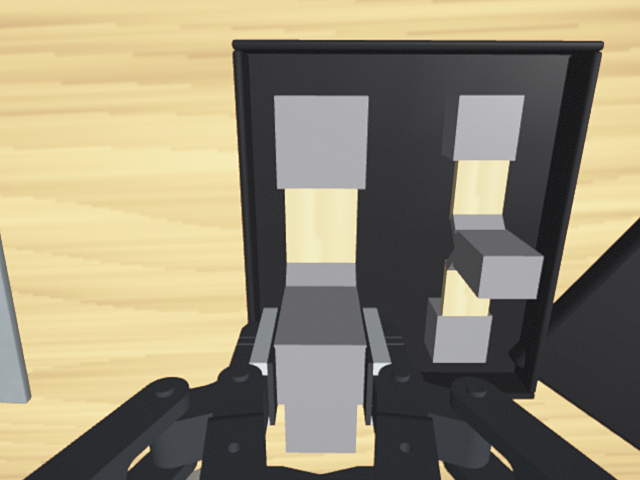

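{"name": "step_arm", "arguments": {"deltas": [{"translation": [0.1, 0.7, 2], "rot": [0, 0, 0]}, {"translation": [0.1, 0.8, 5], "rot": [0, 0, 0]}, {"translation": [0.1, 0.8, 6.7], "rot": [0, 0, 0]}, {"translation": [0.1, 0.8, 6.9], "rot": [0, 0, 0]}, {"translation": [0.1, 0.8, 6.9], "rot": [0, 0, 0]}]}}

```text
clock: 25.22
eef_pos: [466.1, 298.5, 231.2]
tcp_rot: [3.14, -0.001, 3.101]
contact_force: [-0.1, 0.7, -1.3]
opening: 0.316
```

```bash
python3 - <<'E'
from h import *
gor((466.1,298.2,226,177.6))
E
```

```text
t 25.23 p [466.1 298.5 231.2] rpy [ 1.7994e+02 -5.0000e-02  1.7766e+02] op 0.316 F [-0.1  0.7 -1.3] q [ 0.57  0.47  1.92  0.    0.76 -0.96]
(466.1, 298.2, 226, 177.6) -> [-0.0, -0.03, 0.52] [0.001, -0.001, 0.001]
```

{"name": "step_arm", "arguments": {"deltas": [{"translation": [0, 0, 0.25], "rot": [0, 0, 0]}, {"translation": [0, 0, 0.45], "rot": [0, 0, 0]}, {"translation": [0, 0, 0.5], "rot": [0, 0, 0]}]}}

```text
clock: 25.6
eef_pos: [465.6, 298.4, 225.4]
tcp_rot: [3.141, -0.002, 3.101]
contact_force: [0.3, -0.6, -0.9]
opening: 0.32
```

{"name": "step_arm", "arguments": {"deltas": [{"translation": [0, 0, 0.06], "rot": [0, 0, 0]}, {"translation": [0, 0, 0.08], "rot": [0, 0, 0]}]}}

```text
clock: 25.85
eef_pos: [465.6, 298.4, 224.9]
tcp_rot: [3.141, -0.002, 3.101]
contact_force: [-2.9, -0.7, 6.3]
opening: 0.318
```

{"name": "step_arm", "arguments": {"deltas": [{"translation": [0, 0, 0], "rot": [0, 0, 0]}, {"translation": [0, 0, 0], "rot": [0, 0, 0]}, {"translation": [0, 0, 0], "rot": [0, 0, 0]}, {"translation": [0, 0, 0], "rot": [0, 0, 0]}], "grip": 120}}

```text
clock: 26.35
eef_pos: [465.7, 298.4, 224.5]
tcp_rot: [3.141, -0.002, 3.101]
contact_force: [0.2, 0.0, -0.8]
opening: 0.53
```

{"name": "step_arm", "arguments": {"deltas": [{"translation": [0, 0, -1], "rot": [0, 0, 0]}, {"translation": [0, 0, -5], "rot": [0, 0, 0]}, {"translation": [0, 0, -10], "rot": [0, 0, 0]}, {"translation": [0, 0, -15], "rot": [0, 0, 0]}, {"translation": [0, 3, -18], "rot": [0, 0, 0]}, {"translation": [0, 9, -18], "rot": [0, 0, 0]}, {"translation": [0, 13, -18], "rot": [0, 0, 0]}, {"translation": [0, 15, -18], "rot": [0, 0, 0]}]}}

```text
clock: 27.35
eef_pos: [471.7, 449.9, 405.2]
tcp_rot: [3.141, -0.001, 3.102]
contact_force: [-0.1, -1.4, -0.4]
opening: 0.528
```

{"name": "step_arm", "arguments": {"deltas": [{"translation": [0, 3, -1], "rot": [0, 0, 0]}, {"translation": [0, 9, -2], "rot": [0, 0, 0]}, {"translation": [5, 13, -2], "rot": [0, 0, 0]}, {"translation": [8, 15, -2], "rot": [0, 0, 0]}, {"translation": [8, 15, -2], "rot": [0, 0, 0]}, {"translation": [8, 15, -2], "rot": [0, 0, 0]}]}}

```text
clock: 28.1
eef_pos: [398.7, 600.6, 425.0]
tcp_rot: [-3.141, -0.001, 3.101]
contact_force: [0.4, 0.3, 0.2]
opening: 0.525
```

```bash
python3 - <<'E'
from h import *
from rig import imaging
gor()
f=imaging.grab_frame("scene");np.savez("s6.npz",**f);save("s6",f["image"]);save("s6c",f["image"],(290,190,410,300),5)
f=imaging.grab_frame("top");np.savez("t6.npz",**f);save("t6",f["image"])
E
```

```text
t 28.1 p [398.7 600.6 425. ] rpy [-1.7999e+02 -8.0000e-02  1.7767e+02] op 0.525 F [0.4 0.3 0.2] q [ 0.98  0.49  1.38  0.    1.27 -0.55]
```

View pics/s6.png

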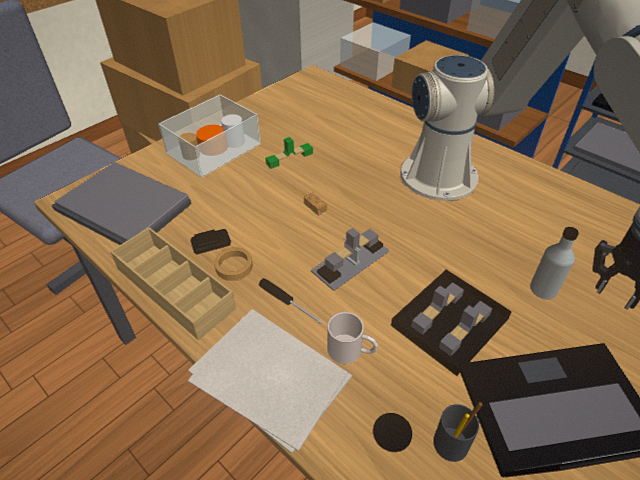

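View pics/s6c.png

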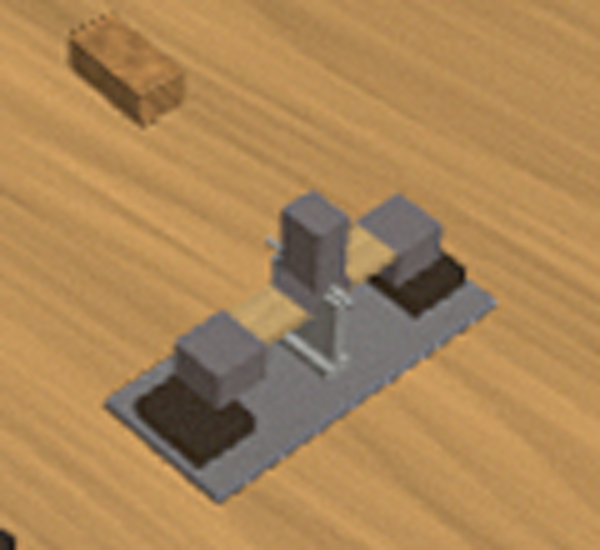

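View pics/t6.png

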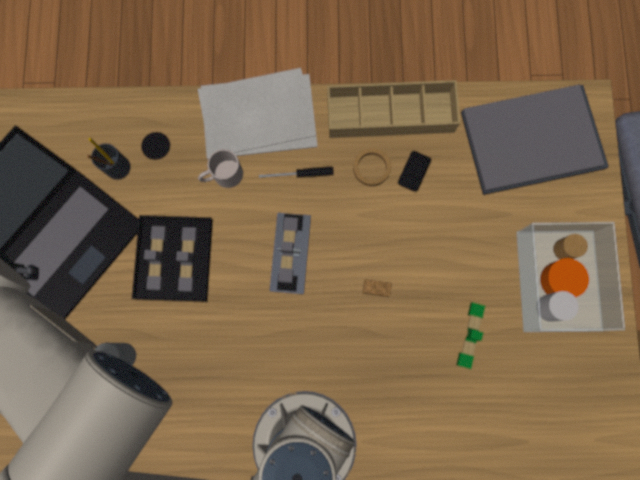

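```bash
python3 - <<'E'
from h import *
T=dict(np.load("t6.npz"));S=dict(np.load("s6.npz"))
save("t6c",T["image"],(260,200,320,300),6)
E
```

```text
(no output)
```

View pics/t6c.png

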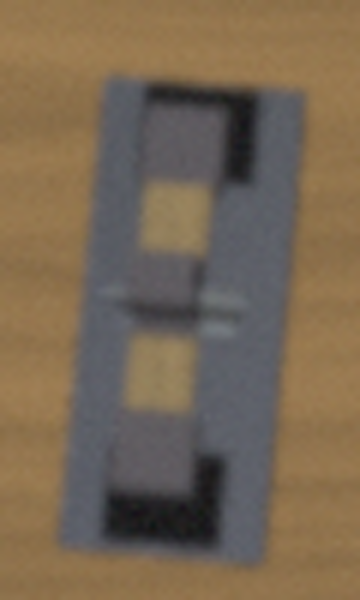

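```bash
python3 - <<'E'
from h import *
T=dict(np.load("t6.npz"));S=dict(np.load("s6.npz"))
t=lambda x,y:((x-2.5)/6+260,(y-2.5)/6+200); s=lambda x,y:((x-2)/5+290,(y-2)/5+190)
p=[tri([(T,t(*a)),(S,s(*b))]) for a,b in(((184,143),(220,343)),((155,452),(400,225)))]
print(p); d=p[0][0]-p[1][0]; print(np.linalg.norm(d),np.degrees(np.arcsin(d[2]/np.linalg.norm(d))))
m=(p[0][0]+p[1][0])/2; print(m)
E
```

```text
[(array([547.51304437,  32.55870566,  62.57789151]), [np.float64(0.4381586841066871), np.float64(0.4381586841066415)]), (array([416.49831684,  45.02983149,  60.02165899]), [np.float64(0.4877288467037008), np.float64(0.48772884670367195)])]
131.6317671944937 1.1127294347169723
[482.0056806   38.79426858  61.29977525]
```

```bash
python3 - <<'E'
from rig import ticket
print(ticket.sign_off())
E
```

```text
the job is handed in; nothing more can be done
None
```

The job is handed in. The balanced rotor sits level and alone on the knife edge, and the two others lie flat side by side in the black reject tray.

- **First rotor tried (nearest the stand):** it tipped onto a rubber pad by about 12°, so it went to the tray.
- **Second rotor tried (the middle one):** it stayed level. About 10 s after release, the top and scene views gave a tilt of about 1.1° and pod tops at 61 mm, against 62 mm expected. It sits about 3 mm off the middle along the 60 mm edge.
- **Third rotor (the farthest):** I did not try it on the edge. Only one rotor could be true, so I put it straight into the tray.

The last pictures showed the bystanders and the green look-alike where they were. The arm was clear of everything, and about 28 s had passed on the clock.

**Checks that were off:**
- **First set-down:** it reached 27 N against the tray floor before I backed off; the other set-downs stayed below 7 N.
- **Camera heights:** those from the scene and top cameras came out 2 to 5 mm low at the start.
- **Camera positions:** the wrist and top cameras differed by 2 to 3 mm across the table. I used the wrist values for the grasps.

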